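# Reopen and load the module test jig, latch the sprung contact bar and wind the timer

### The job

The test jig stands shut and empty: by its red handle, ease the sprung contact bar out of its holding notch and let it go right back, then load every plug-in module on the table into a bay, one to a bay (any bay), flat on the bay floor with the gold end towards the bar. Then push the bar over the modules and shift the handle sideways so that it stays in the holding notch when let go, and only after that wind the blue timer's key clockwise, by repeated partial turns, until the red pointer is fully round at the green marks. Leave the tin and the screwdriver where they are.

Things in the scene. Friction and masses are not known exactly. Their poses are not given: they have to be found in the camera images.
- module1_c (a point): centre of plug-in module 1 (orange fin; may be absent), 27 mm above its underside. 120 g. Grey slab 80 (x) x 42 (y) x 18 mm high, green board on top; in its middle an upright fin 36 (x) x 12 (y) mm, from 18 to 54 mm above the underside, to pinch across the 12 mm. Its front end (-x) has a gold contact strip and at the start points roughly at the robot
- module1_front (a point): middle of the front (gold contact) end face of module 1, 9 mm above its underside, 40 mm in -x from its centre
- module2_c (a point): centre of plug-in module 2 (white fin; may be absent), 27 mm above its underside. 120 g. Grey slab 80 (x) x 42 (y) x 18 mm high, green board on top; in its middle an upright fin 36 (x) x 12 (y) mm, from 18 to 54 mm above the underside, to pinch across the 12 mm. Its front end (-x) has a gold contact strip and at the start points roughly at the robot
- module2_front (a point): middle of the front (gold contact) end face of module 2, 9 mm above its underside, 40 mm in -x from its centre
- module3_c (a point): centre of plug-in module 3 (blue fin; may be absent), 27 mm above its underside. 120 g. Grey slab 80 (x) x 42 (y) x 18 mm high, green board on top; in its middle an upright fin 36 (x) x 12 (y) mm, from 18 to 54 mm above the underside, to pinch across the 12 mm. Its front end (-x) has a gold contact strip and at the start points roughly at the robot
- module3_front (a point): middle of the front (gold contact) end face of module 3, 9 mm above its underside, 40 mm in -x from its centre
- module4_c (a point): centre of plug-in module 4 (yellow fin; may be absent), 27 mm above its underside. 120 g. Grey slab 80 (x) x 42 (y) x 18 mm high, green board on top; in its middle an upright fin 36 (x) x 12 (y) mm, from 18 to 54 mm above the underside, to pinch across the 12 mm. Its front end (-x) has a gold contact strip and at the start points roughly at the robot
- module4_front (a point): middle of the front (gold contact) end face of module 4, 9 mm above its underside, 40 mm in -x from its centre
- jig: test jig, fixed, in a new place each start: grey base 220 (x) x 250 (y) x 12 mm, origin under its middle (-x edge 120 mm from it), +x away from the robot. Far half: four bays side by side, 54 mm apart along y. Near half: the sprung steel contact bar (216 mm wide, 33 to 45 mm up) and, over it, a yellow gate plate (50 to 56 mm up, 93 x 90 mm) with a J-shaped slot for the handle's stem
- bay1 (a point): where a module's centre lies when seated in bay 1 (39 mm above the table; axes as the jig's, bay 1 counted towards +y). The bay is an open pocket 86 (x) x 48 (y) mm, floor 12 mm above the table, black walls 10 mm high, 6 mm thick; the contact bar waits on its -x side
- bay2 (a point): where a module's centre lies when seated in bay 2 (39 mm above the table; axes as the jig's, bay 2 counted towards +y). The bay is an open pocket 86 (x) x 48 (y) mm, floor 12 mm above the table, black walls 10 mm high, 6 mm thick; the contact bar waits on its -x side
- bay3 (a point): where a module's centre lies when seated in bay 3 (39 mm above the table; axes as the jig's, bay 3 counted towards +y). The bay is an open pocket 86 (x) x 48 (y) mm, floor 12 mm above the table, black walls 10 mm high, 6 mm thick; the contact bar waits on its -x side
- bay4 (a point): where a module's centre lies when seated in bay 4 (39 mm above the table; axes as the jig's, bay 4 counted towards +y). The bay is an open pocket 86 (x) x 48 (y) mm, floor 12 mm above the table, black walls 10 mm high, 6 mm thick; the contact bar waits on its -x side
- bar_handle (a point): centre of the red handle of the contact bar, a block 20 (x) x 18 (y) mm, from 62 to 105 mm above the table (point at 83.5), axes as the jig's; moves with the bar and sideways on it. Its 10 mm steel stem runs in the J-slot: along +x, then sideways to +y, then a little back into the holding notch behind a 6 mm lip. At rest 85 mm in -x from the jig's origin, y 0
- notch (a point): fixed point on the jig: where the handle's centre (point bar_handle) comes to rest when latched in the holding notch, 32 mm in +x and 18 mm in +y from its rest place, at the same height
- contact_bar (a joint): push of bar and handle along the jig's +x, 0 to 0.042 m (stop). A spring drives it back: 6 N at 0, 12 N at 0.042. To latch: push to 0.039 or more, shift the handle sideways there, let go: it draws back into the notch at 0.032, the bar then overlapping the modules' gold ends by 6 mm; else it snaps back to 0. To unlatch: push to 0.039 or more, shift back, let it return
- handle_shift (a joint): sideways shift of the handle on the bar, along the jig's +y: 0 in the long slot, 0.018 m (stop) over the holding notch, where it starts; light friction (0.6 N), stays where left. The slot allows the shift only when contact_bar is 0.039 or more
- timer: blue clockwork timer, fixed, in a new place each start: 116 mm square, 58 mm high, white dial on top, origin under its middle, on the key's axis
- key_grip (a point): centre of the brass wing of the timer's winding key, 91 mm above the table on the key's upright axis: a bar 48 (x) x 10 (y) mm, 76 to 106 mm above the table, turning with the key. Below it, under 66.5 mm, an aluminium disc of 36 mm radius with a red pointer (key's -x) turns with it
- timer_key (a joint): winding of the key, turned clockwise from above, 0 (run down; pointer to the timer's -x) to 5.9 rad (stop, fully wound); the dial's green marks begin at 5.5. Winding takes 0.10 rising to 0.17 N m; the key stays where it is left, so wind by repeated partial turns, regripping between them
- tin: bystander: aluminium tin, 56 mm across, 70 mm high, origin under its middle
- screwdriver: bystander: screwdriver 180 mm long with a blue handle, lying on the robot's right beyond the timer
Things that resemble listed ones, but are neither listed nor needed, are in the scene too. Leave any pink or purple look-alike of the part that bears module4_c alone.

How it is judged:
By the outcome, as a careful person would: the job done as asked, in the order asked, and still so for the second after the job is handed in, with the robot touching nothing.
Of module1, module2, module3, module4 only 2 to 4 are there at a start; the rules pass over those that are not, and their reading is None.
At some moment in a run one of module1, module2, module3, module4 may be knocked a few centimetres aside while the robot is not near it.
Once in a run the grip may slacken for a moment while it holds something.
It also fails if it takes over 200 s, if anything falls off the work surface, if the arm or the gripper's body presses on something with over 40 N, if the wrist force passes 120 N, or if a joint passes its speed limit or range.

### The arm

A 7-joint arm with a two-finger parallel gripper is mounted at the origin on the work surface. World frame = base frame: x ahead of the robot, y to its left, z up, the work surface at z = 0. Lengths are in m, angles in rad, forces in N, time in s.
With the tool pointing down it reaches from about 0.425 to 0.925 m from the base axis. Payload 6.8 kg.
Tool frame: the origin (TCP) lies midway between the tips of the shut fingers; the grasp point (between the pads) lies 19 mm behind it; z points along the fingers, y is the line along which they close (so a half turn about z gives the same grasp; the last joint's range is limited). The gripper opens to 85 mm and grips with 20 to 120 N. Pads are 22 mm wide; open, the fingers measure 114 mm over their backs; the gripper's body (76 mm by 85 mm) begins 54 mm behind the grasp point. The pads swing forward as they close: fully open they stand 13 mm farther back than shut.
Start: joints at [-1.3, 0.477, 0.022, 1.555, -0.011, 1.109, -0.083], TCP at [0.25, 0.627, 0.192] pointing down, gripper open.
Joint ranges: [-2.96, 2.96], [-0.34, 2.1], [-1.41, 1.46], [0.24, 2.44], [-1.37, 4.51], [0.17, 1.92], [-2.96, 2.96]. Speed limits (rad/s): [2.39, 2.39, 3.14, 3.14, 3.14, 3.14, 3.14].

### API

Orientations are given as a unit quaternion [w, x, y, z].
In Python, from station import readout, imaging, hand_in gives the robot as it stands.
- The arm moves only by the tool drive_tool, never from a script. Its argument "series" is a list of rows, each a list of 5 numbers: the shift along the tool's x, y, z in cm, then the turn about the tool's z in degrees, then the closure, from -1 (fully open) to 1 (shut). A call has 1 to 8 rows; each row shifts and turns the commanded pose from where the row before left it, along the tool's axes as they then stand; what a row does not reach is not made up. A row lasts 1/10 s, in which the tool goes at most 50 mm and 8.59 degrees, less where a joint would pass 70% of its speed; a pose out of reach is approached as far as the arm can. A call with a gripper value outside its range is refused whole. The fingers move at their own pace and stop on an object; "squeeze" is the grip in N (left out, the last holds). Time passes only in rows, so rows that do not move let the fingers close. It gives the time, the measured TCP pose, the force, the opening and the grip force at its end, in the units of the state.
- readout.get_obs(): the state, without advancing time (a new reading comes with each control period).
- imaging.read_camera(name): name is "side" or "top"; returns the picture (420x560x3 uint8, red, green, blue); there is no depth.
- imaging.camera_model(name): a dict with "vfov" (degrees; the focal length in pixels is half the picture's height over the tangent of half this angle, whatever the lens; pixels are square), "cx", "cy" (the principal point, pixels), "xyz" and "orientation" of the camera in the world. Camera axes: x right, y down, z forward; pixel columns grow to the right and rows downward; lengths in m; the calibration is good to about 2 mm. A picture is of the moment at which its call begins. camera_model takes no time and is no camera call.
- hand_in(): hands the job in; it is judged then, once.
Trained networks look in the newest picture that a camera, given by its name, has taken for a name from the list of things; names that differ only in an ending like _2 or _b are one class to them, and where a whole thing is asked for, a point or a joint stands for the part that bears it (a point fixed in the world has none). Each returns a list of dicts, best first, with "conf" (0 to 1); they miss things now and then, are a little off and sometimes report something else, mostly with a low value. They report only what shows in the picture. A call takes as long as a camera call. They do not tell look-alikes from the thing itself.
- imaging.cut_out(thing, camera): "mask" (420x560 bool, what is visible of it) and "centre" ([column, row] in pixels, amid what is visible of it).
The state is a dict: "t": time; "q": joint angles; "joint_vel": joint speeds; "joint_torque": joint torques, N m; "eef_pos": TCP position; "tool_rot": TCP orientation; "contact_force": force on the tool from outside, world axes, zero at the start; "torque": the same for the moment, N m; "gripper_width": opening from 0.0 (shut) to 1.0 (fully open); "grasp_force": force on a finger pad.
Only numpy, scipy, OpenCV 4.12 (cv2) and the standard library are available. Lean on these libraries where they do the work, as an engineer would, in place of code of your own. Each camera call takes 0.05 s, during which the arm holds its last target. There are 200 camera calls.

## Working session

There is one attempt and no reset: what is moved stays moved. The work goes in short steps, Python scripts to look and compute and a tool call to move; the robot and the scene stay as the last step left them, time stands still between calls to the robot, and variables do not carry over. Pictures are saved under pics/ and viewed, at most 14 in all, crops included, and the job is handed in when it is done.

Besides the shell and the picture viewer there is one more tool, called after "Request:" by a JSON object that holds its "fn" and its "kwargs", one argument or row to a line. drive_tool: Moves the arm, as the interface text tells. Its arguments: {"type":"object","properties":{"series":{"type":"array"},"squeeze":{"type":"number"}},"required":["series"]}

```bash
mkdir -p pics; ls
python3 - <<'E'
from station import readout, imaging
import cv2,json
o=readout.get_obs(); print(o)
for n in("side","top"):
    im=imaging.read_camera(n); cv2.imwrite(f"pics/{n}0.png",im[:,:,::-1]); print(n,imaging.camera_model(n))
E
```

```text
pics
{'t': 0.0, 'q': array([-1.30007526,  0.47778577,  0.02230688,  1.55644497, -0.01148339,
        1.10931805, -0.08310515]), 'joint_vel': array([ 0.00042195,  0.00168045, -0.00070034,  0.00178762,  0.00027239,
       -0.00064977,  0.00073195]), 'joint_torque': array([ 2.11194138e-04, -5.96451473e+01,  1.60790406e+00, -2.81193870e+01,
        1.24328246e-02,  9.45068139e-03,  1.60399668e-05]), 'eef_pos': array([0.24939013, 0.62652243, 0.1912375 ]), 'tool_rot': array([-1.05133302e-04,  1.88253846e-01,  9.82119979e-01, -9.08109653e-04]), 'contact_force': array([-1.5292866 , -0.45435823,  0.52284202]), 'torque': array([ 0.00057288, -0.00051727,  0.0237898 ]), 'grasp_force': 0.0, 'gripper_width': 1.0017490889396987}
side {'vfov': 55.693628404721295, 'cx': 281.9425137910039, 'cy': 212.7864318206854, 'xyz': array([ 0.3934222 , -0.80916006,  0.94382796]), 'orientation': array([-0.37192487,  0.92535043, -0.06747168,  0.02908684])}
top {'vfov': 54.12825666688731, 'cx': 282.30531992039306, 'cy': 204.66907138553813, 'xyz': array([0.47242254, 0.02138477, 1.08981302]), 'orientation': array([ 0.01141045, -0.69712526,  0.71654167, -0.02131234])}
```

View pics/top0.png

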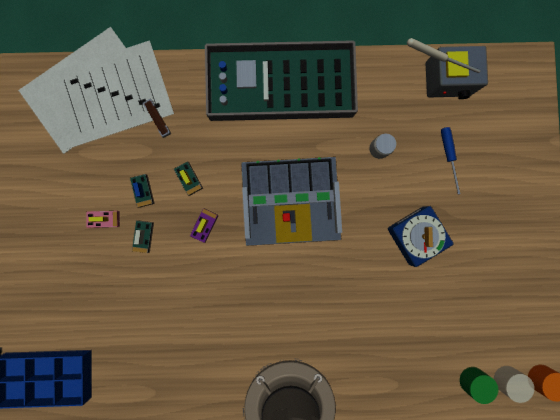

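View pics/side0.png

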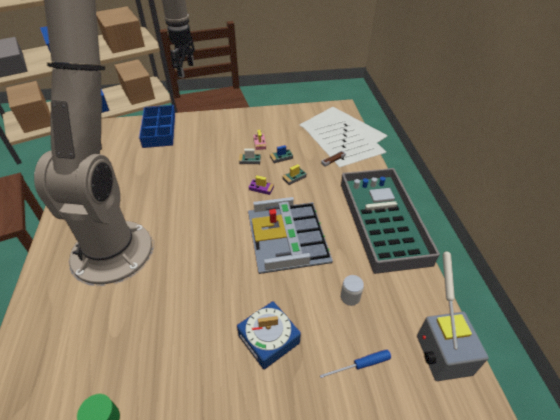

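```bash
cat > h.py <<'E'
import numpy as np, cv2
from scipy.spatial.transform import Rotation as R
from station import readout, imaging
def cam(n):
    m=imaging.camera_model(n); f=210/np.tan(np.radians(m['vfov'])/2)
    w,x,y,z=m['orientation']; return R.from_quat([x,y,z,w]).as_matrix(),np.array(m['xyz']),f,m['cx'],m['cy']
def proj(n,p):
    r,c,f,cx,cy=cam(n); q=(np.atleast_2d(p)-c)@r; return np.c_[cx+f*q[:,0]/q[:,2],cy+f*q[:,1]/q[:,2]]
def back(n,px,z):
    r,c,f,cx,cy=cam(n); px=np.atleast_2d(px).astype(float)
    d=np.c_[(px[:,0]-cx)/f,(px[:,1]-cy)/f,np.ones(len(px))]@r.T
    return c+d*((z-c[2])/d[:,2])[:,None]
def tool():
    o=readout.get_obs(); w,x,y,z=o['tool_rot']; return o,R.from_quat([x,y,z,w]).as_matrix()
def rect(mask):
    c=max(cv2.findContours(mask.astype(np.uint8),cv2.RETR_EXTERNAL,cv2.CHAIN_APPROX_NONE)[0],key=cv2.contourArea)
    return cv2.boxPoints(cv2.minAreaRect(c))
E
python3 - <<'E'
from h import *
im=imaging.read_camera("top")
print('base',proj('top',[0,0,0]),proj('side',[0,0,0]),'tcp',proj('side',[.25,.627,.192]))
for t in ["module1_c","module2_c","module3_c","module4_c","jig","bar_handle","timer","key_grip","tin","screwdriver"]:
    for d in imaging.cut_out(t,"top"):
        b=rect(d['mask']); print(t,round(d['conf'],2),np.round(d['centre'],1),'area',d['mask'].sum(),np.round(b,1).tolist())
h=cv2.cvtColor(im,cv2.COLOR_RGB2HSV)
for n,(x0,x1,y0,y1) in dict(gate=(260,330,195,250)).items():
    m=np.zeros(h.shape[:2],bool); s=h[y0:y1,x0:x1]; m[y0:y1,x0:x1]=(s[...,1]>120)&(s[...,0]>15)&(s[...,0]<35)&(s[...,2]>120)
    b=rect(m); w=back('top',b,.056); print(n,np.round(b,1).tolist(),np.round(w,3).tolist(),np.linalg.norm(w-np.roll(w,1,0),axis=1))
big=cv2.resize(im[150:270,70:350],None,fx=2.85,fy=2.85,interpolation=cv2.INTER_CUBIC); cv2.imwrite('pics/crop1.png',big[...,::-1])
E
```

```text
base [[289.98257733 405.64358946]] [[111.76156293 251.42068415]] tcp [[188.51624566  83.70561778]]
module1_c 0.65 [287.6 204.9] area 8011 [[240.39999389648438, 160.8000030517578], [337.20001220703125, 155.10000610351562], [342.20001220703125, 239.60000610351562], [245.39999389648438, 245.3000030517578]]
module2_c 0.9 [140.2 235.3] area 536 [[131.39999389648438, 250.1999969482422], [135.6999969482422, 219.8000030517578], [153.39999389648438, 222.3000030517578], [149.0, 252.6999969482422]]
module3_c 0.79 [143.3 189.7] area 547 [[129.39999389648438, 176.39999389648438], [147.0, 172.0], [154.6999969482422, 202.8000030517578], [137.10000610351562, 207.1999969482422]]
module4_c 0.87 [202.9 223.4] area 516 [[189.39999389648438, 235.1999969482422], [203.1999969482422, 207.60000610351562], [218.0, 215.0], [204.1999969482422, 242.60000610351562]]
module4_c 0.85 [102.1 220.1] area 553 [[86.0, 211.0], [119.0, 211.0], [119.0, 227.0], [86.0, 227.0]]
module4_c 0.79 [185.3 178.4] area 515 [[173.1999969482422, 168.60000610351562], [188.10000610351562, 160.3000030517578], [203.1999969482422, 187.60000
[... 875 characters left out ...]
5.0, 128.0], [400.5, 143.5], [380.5, 163.5]]
tin 0.65 [382.  147.6] area 487 [[365.5, 147.5], [384.5, 128.5], [399.5, 143.5], [380.5, 162.5]]
tin 0.48 [291.9 198. ] area 1366 [[248.3000030517578, 193.39999389648438], [332.70001220703125, 187.8000030517578], [334.70001220703125, 217.8000030517578], [250.3000030517578, 223.39999389648438]]
screwdriver 0.66 [448.1 148.4] area 484 [[440.0, 126.69999694824219], [451.6000061035156, 125.0999984741211], [461.0, 190.6999969482422], [449.29998779296875, 192.39999389648438]]
gate [[312.0, 249.0], [312.0, 249.0], [312.0, 249.0], [312.0, 249.0]] [[0.407, -0.065, 0.056], [0.407, -0.065, 0.056], [0.407, -0.065, 0.056], [0.407, -0.065, 0.056]] [0. 0. 0. 0.]
```

View pics/crop1.png

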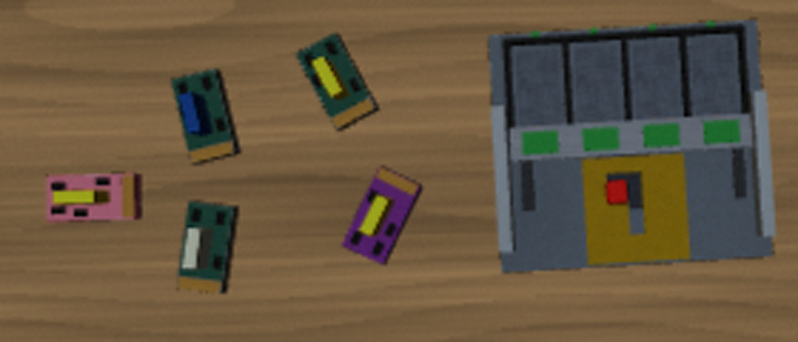

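```bash
cat > fit.py <<'E'
from h import *
from scipy.optimize import minimize
def rectl(cx,cy,lx,ly,z):
    c=np.array([[-1,-1],[1,-1],[1,1],[-1,1]])*[lx/2,ly/2]+[cx,cy]; c=np.c_[c,np.full(4,z)]
    return [(c[i],c[(i+1)%4]) for i in range(4)]
MOD=rectl(0,0,.08,.042,.018)+rectl(0,0,.036,.012,.054)
def jigm(bx):
    L=[((-.12,-.125,0),(-.12,.125,0)),((.1,-.125,0),(.1,.125,0)),((-.12,-.125,.012),(-.12,.125,.012))]
    for k in range(4):
        y=.081-.054*k; r=rectl(bx,y,.086,.048,.022); r2=rectl(bx,y,.086,.048,.012)
        L+=[r[1]]; L+=[((bx,y+s*.024,.022),(bx+.043,y+s*.024,.022)) for s in(-1,1)]
    return L
TIM=rectl(0,0,.116,.116,.058)
KEY=rectl(0,0,.048,.010,.106)
def sample(L,d=.002):
    o=[]
    for a,b in L:
        a,b=np.array(a,float),np.array(b,float); n=max(2,int(np.linalg.norm(b-a)/d)); o.append(a+(b-a)*np.linspace(0,1,n)[:,None])
    return np.vstack(o)
def place(P,x,y,w):
    c,s=np.cos(w),np.sin(w); return np.c_[x+c*P[:,0]-s*P[:,1],y+s*P[:,0]+c*P[:,1],P[:,2]]
S=4
def dts(names):
    D={}
    for n in names:
        im=cv2.resize(imaging.read_camera(n),None,fx=S,fy=S,interpolation=cv2.INTER_CUBIC)
        g=cv2.GaussianBlur(im,(0,0),2.5); e=np.max([cv2.Canny(g[...,i],15,40) for i in range(3)],0)
        D[n]=(im,cv2.distanceTransform(255-e,cv2.DIST_L2,5)/S)
    return D
def cost(v,mk,D):
    P=place(sample(mk(v)),*v[:3]); c=0
    for n,(im,dt) in D.items():
        u=proj(n,P)*S+S/2-.5; val=cv2.remap(dt,u[:,:1].astype(np.float32),u[:,1:].astype(np.float32),cv2.INTER_LINEAR,borderValue=5)
        c+=np.minimum(val,4).mean()
    return c
def fit(v0,mk,D,seeds=30,sp=(.006,.006,.12,.004),seed=0):
    r=np.random.default_rng(seed); best=None
    for k in range(seeds):
        v=np.array(v0)+(r.normal(size=len(v0))*np.array(sp[:len(v0)]) if k else 0)
        o=minimize(cost,v,args=(mk,D),method='Nelder-Mead',options=dict(initial_simplex=np.vstack([v]+[v+np.eye(len(v))[i]*[.003,.003,.05,.003][i] for i in range(len(v))]),xatol=1e-4,fatol=1e-4,maxiter=150))
        if best is None or o.fun<best.fun: best=o
    return best
def overlay(D,n,items,box,fx,fn):
    im=D[n][0].copy()
    for mk,v in items:
        u=proj(n,place(sample(mk(v),.001),*v[:3]))*S+S/2-.5
        for a,b in u.astype(int): cv2.circle(im,(a,b),0,(255,0,255),-1)
    x0,y0,x1,y1=[int(t*S) for t in box]
    cv2.imwrite(fn,cv2.resize(im[y0:y1,x0:x1],None,fx=fx/S,fy=fx/S,interpolation=cv2.INTER_AREA)[...,::-1])
E
cat > run1.py <<'E'
from fit import *
D=dts(['top','side']); items=[]
def go(name,px,z,w,mk,extra=()):
    p=back('top',px,z)[0]; r=fit([p[0],p[1],w,*extra],mk,D); print(name,np.round(r.x,4),round(r.fun,2)); 
    r2=minimize(cost,r.x,args=(mk,{'top':D['top']}),method='Nelder-Mead').x; r3=minimize(cost,r.x,args=(mk,{'side':D['side']}),method='Nelder-Mead').x
    print('   top',np.round(r2,4),'side',np.round(r3,4)); items.append((mk,r.x)); return r.x
m=lambda v:MOD
go('m2',[143,237],.02,-.15,m); go('m3',[141.5,190],.02,.25,m); go('m4',[188.5,178],.02,.5,m)
go('jig',[291,207],.01,.06,lambda v:jigm(v[3]),(.051,))
t=go('timer',[421,236],.058,.55,lambda v:TIM)
go('key',[428,237],.106,0.55,lambda v:KEY)
overlay(D,'top',items,(120,150,350,270),3.4,'pics/o1.png')
overlay(D,'side',items,(230,130,400,380),2.4,'pics/o2.png')
E
python3 run1.py
```

```text
Traceback (most recent call last):
  File "run1.py", line 8, in <module>
    go('m2',[143,237],.02,-.15,m); go('m3',[141.5,190],.02,.25,m); go('m4',[188.5,178],.02,.5,m)
    ~~^^^^^^^^^^^^^^^^^^^^^^^^^^^
  File "run1.py", line 4, in go
    p=back('top',px,z)[0]; r=fit([p[0],p[1],w,*extra],mk,D); print(name,np.round(r.x,4),round(r.fun,2));
                             ~~~^^^^^^^^^^^^^^^^^^^^^^^^^^^
  File "fit.py", line 40, in fit
    o=minimize(cost,v,args=(mk,D),method='Nelder-Mead',options=dict(initial_simplex=np.vstack([v]+[v+np.eye(len(v))[i]*[.003,.003,.05,.003][i] for i in range(len(v))]),xatol=1e-4,fatol=1e-4,maxiter=150))
  File "fit.py", line 33, in cost
    u=proj(n,P)*S+S/2-.5; val=cv2.remap(dt,u[:,:1].astype(np.float32),u[:,1:].astype(np.float32),cv2.INTER_LINEAR,borderValue=5)
      ~~~~^^^^^
  File "h.py", line 8, in proj
    r,c,f,cx,cy=cam(n); q=(np.atleast_2d(p)-c)@r; return np.c_[cx+f*q[:,0]/q[:,2],cy+f*q[:,1]/q[:,2]]
                ~~~^^^
  File "h.py", line 5, in cam
    m=imaging.camera_model(n); f=210/np.tan(np.radians(m['vfov'])/2)
ValueError: time passes only in moves, steps and waits
```

```bash
sed -i 's/^import numpy as np, cv2/import numpy as np, cv2, functools/; s/^def cam(n)/@functools.cache\ndef cam(n)/' h.py; time python3 run1.py
```

```text
m2 [ 0.4502  0.3729 -0.1607] 1.14
   top [ 0.4502  0.373  -0.1582] side [ 0.4506  0.3695 -0.2089]
m3 [0.5675 0.3723 0.231 ] 0.76
   top [0.5675 0.3726 0.2254] side [0.5673 0.37   0.229 ]
m4 [0.5979 0.2508 0.4374] 0.59
   top [0.5987 0.2513 0.4414] side [0.5978 0.2501 0.477 ]
jig [ 0.5413 -0.0158  0.0301  0.0517] 0.46
   top [ 0.5413 -0.0158  0.0303  0.0523] side [ 0.5413 -0.0153  0.0312  0.0508]
timer [ 0.4315 -0.3464  0.5128] 1.04
   top [ 0.4329 -0.3454  0.5062] side [ 0.4292 -0.3481  0.5097]
key [ 0.4285 -0.3432  0.3016] 1.41
   top [ 0.4312 -0.3412  0.3116] side [ 0.4469 -0.3417  0.2963]
real	0m23.137s
user	0m22.691s
sys	0m0.385s
```

View pics/o1.png

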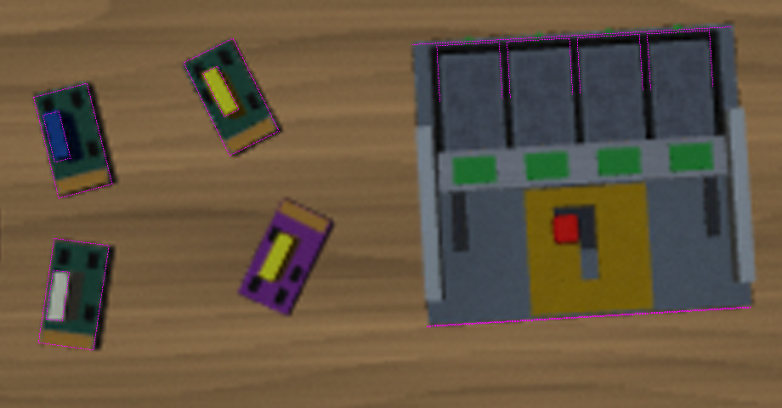

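View pics/o2.png

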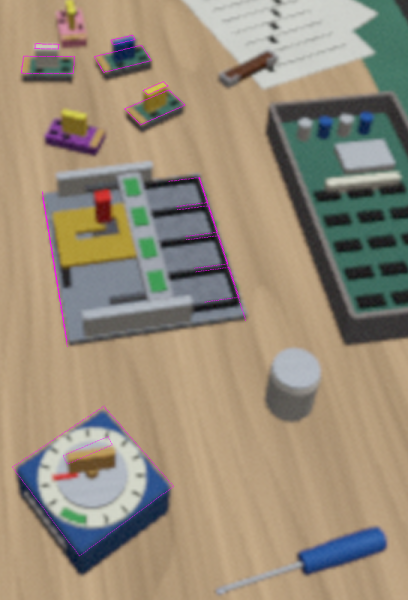

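```bash
cat > d.py <<'E'
import sys
from h import *
# usage: d.py x y z theta_deg  -> turn (deg) first, then tool shift (cm) after the turn
def plan(x,y,z,td):
    o,r=tool(); th=np.degrees(np.arctan2(-r[1,0],-r[0,0])); t=np.radians(td); p=o['eef_pos']
    d=np.array([x,y,z])-p; c,s=np.cos(t),np.sin(t)
    print('t',round(o['t'],2),'th',round(th,1),'turn',round(-((td-th+180)%360-180),1),'shift cm',np.round(100*np.array([-(c*d[0]+s*d[1]),-s*d[0]+c*d[1],-d[2]]),2),'q7',round(o['q'][6],2))
J=(.5413,-.0158,.030)
def jig(x,y): c,s=np.cos(J[2]),np.sin(J[2]); return J[0]+c*x-s*y,J[1]+s*x+c*y
if __name__=='__main__': plan(*map(float,sys.argv[1:]))
E
python3 - <<'E'
from d import *
print('handle',jig(-.053,.018))
for n in('top','side'):
    im=imaging.read_camera(n).astype(int); m=(im[...,0]>130)&(im[...,1]<60)&(im[...,2]<60)
    k,l,s,c=cv2.connectedComponentsWithStats(m.astype(np.uint8))
    h=np.array([*jig(-.053,.018),.105]); 
    for i in range(1,k):
        if s[i,4]>5: print(n,s[i],c[i],back(n,c[i],.105)[0])
    print(proj(n,h),proj(n,h-[0,0,.02]))
plan(*jig(-.053,.018),.16,1.7)
im=imaging.read_camera('top'); a=cv2.resize(im[195:275,380:460],(400,400),interpolation=cv2.INTER_CUBIC)
im=imaging.read_camera('side'); b=cv2.resize(im[295:375,230:310],(400,400),interpolation=cv2.INTER_CUBIC)
cv2.imwrite('pics/timer.png',np.hstack([a,b])[...,::-1])
E
```

```text
handle (np.float64(0.48778392920765873), np.float64(0.0006021390967495023))
top [283 213   7   8  45] [285.82222222 216.91111111] [ 0.48826374 -0.00065125  0.105     ]
top [425 247   2   5   9] [425.44444444 248.77777778] [ 0.4026713  -0.33326629  0.105     ]
[[285.30500213 217.12579174]] [[285.13602098 217.25817287]]
side [270 209   6   6  25] [272.2  211.36] [ 0.48689212 -0.00381105  0.105     ]
side [423 336   3   2   6] [424.  336.5] [ 0.7747431  -0.44186158  0.105     ]
[[272.30603614 210.26098108]] [[272.39906532 214.94086148]]
t 0.95 th -21.7 turn -23.4 shift cm [-21.95 -63.34   3.22] q7 -0.08
```

View pics/timer.png

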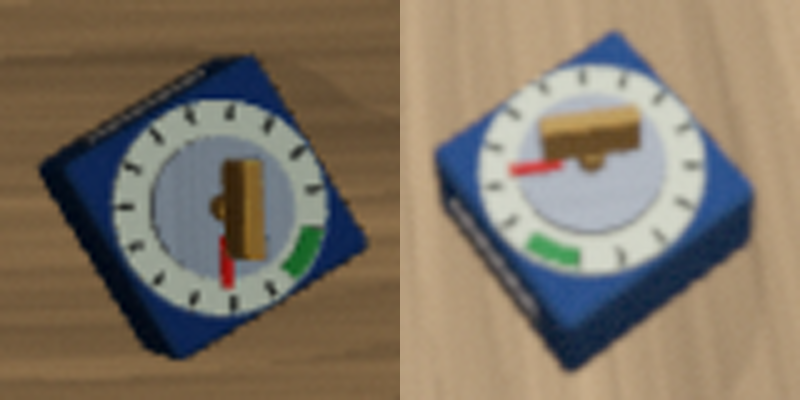

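Request:
{"fn": "drive_tool", "kwargs": {
  "series": [
    [0,0,0,-7.8,-1],
    [0,0,0,-7.8,-1],
    [0,0,0,-7.8,-1],
    [-1.57,-4.52,0.23,0,-1],
    [-1.57,-4.52,0.23,0,-1],
    [-1.57,-4.52,0.23,0,-1],
    [-1.57,-4.52,0.23,0,-1],
    [-1.57,-4.52,0.23,0,-1]
  ],
  "squeeze": 60
}}

```text
t: 1.85
eef_pos: [0.3353, 0.4018, 0.1808]
tool_rot: [0.0, -0.015, 1.0, 0.0]
contact_force: [1.3, 0.5, -0.2]
gripper_width: 0.997
grasp_force: 0.0
```

Request:
{"fn": "drive_tool", "kwargs": {
  "series": [
    [-1.57,-4.52,0.23,0,-1],
    [-1.57,-4.52,0.23,0,-1],
    [-1.57,-4.52,0.23,0,-1],
    [-1.57,-4.52,0.23,0,-1],
    [-1.57,-4.52,0.23,0,-1],
    [-1.57,-4.52,0.23,0,-1],
    [-1.57,-4.52,0.23,0,-1],
    [0,0,0,0,-1]
  ]
}}

```text
t: 2.65
eef_pos: [0.4557, 0.0839, 0.1648]
tool_rot: [0.001, -0.01, 1.0, -0.001]
contact_force: [-0.6, 0.8, -0.5]
gripper_width: 1.002
grasp_force: 0.0
```

```bash
python3 -c "
from d import *
plan(*jig(-.053,.018),.070,1.7)"
```

```text
t 2.65 th 1.1 turn -0.6 shift cm [-2.96 -8.42  9.48] q7 1.32
```

Request:
{"fn": "drive_tool", "kwargs": {
  "series": [
    [-1.5,-4.2,0,-0.6,-1],
    [-1.46,-4.2,0,0,-1],
    [0,0,0,0,-1],
    [0,0,3.2,0,-1],
    [0,0,3.2,0,-1],
    [0,0,0,0,-1]
  ]
}}

```text
t: 3.25
eef_pos: [0.4833, 0.008, 0.0976]
tool_rot: [-0.003, -0.02, 1.0, -0.0]
contact_force: [-1.3, 0.2, 0.3]
gripper_width: 1.003
grasp_force: 0.0
```

```bash
python3 -c "
from d import *
plan(*jig(-.053,.018),.070,1.7)"
```

```text
t 3.25 th 2.3 turn 0.6 shift cm [-0.43 -0.76  2.76] q7 1.57
```

Request:
{"fn": "drive_tool", "kwargs": {
  "series": [
    [-0.4,-0.7,0,0.5,-1],
    [0,0,2.7,0,-1],
    [0,0,0,0,-1],
    [0,0,0,0,0.2],
    [0,0,0,0,1],
    [0,0,0,0,1],
    [0,0,0,0,1],
    [0,0,0,0,1]
  ],
  "squeeze": 50
}}

```text
t: 4.05
eef_pos: [0.491, 0.0009, 0.074]
tool_rot: [0.0, -0.016, 1.0, 0.0]
contact_force: [0.5, 0.0, -0.3]
gripper_width: 0.142
grasp_force: 0.0
```

```bash
python3 -c "
from d import *
plan(*jig(-.053,.018),.070,1.7)"
```

```text
t 4.05 th 1.8 turn 0.1 shift cm [ 0.32 -0.02  0.4 ] q7 1.6
```

Request:
{"fn": "drive_tool", "kwargs": {
  "series": [
    [0,0,0,0,1],
    [0,0,0,0,1],
    [0,0,0,0,1]
  ]
}}

```text
t: 4.35
eef_pos: [0.4907, 0.0008, 0.0736]
tool_rot: [-0.0, -0.016, 1.0, -0.0]
contact_force: [0.1, -0.6, 0.3]
gripper_width: 0.001
grasp_force: 0.0
```

```bash
python3 -c "
from d import *
im=imaging.read_camera('side'); cv2.imwrite('pics/s1.png',cv2.resize(im[150:290,200:360],(800,600)[:2],interpolation=cv2.INTER_CUBIC)[...,::-1])"
```

```text
(no output)
```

View pics/s1.png

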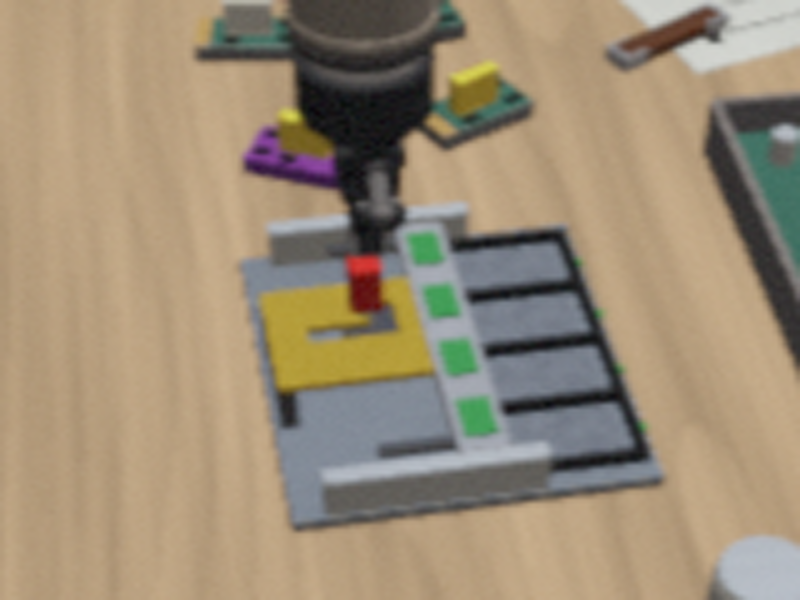

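```bash
python3 -c "
from d import *
o,r=tool(); print(o['eef_pos'],o['q'],r)
for z in (0,.05,.1): print(proj('top',o['eef_pos']+[0,0,z]),proj('side',o['eef_pos']+[0,0,z]))
im=imaging.read_camera('top'); cv2.imwrite('pics/t1.png',cv2.resize(im[130:270,210:370],(800,600)[:2],interpolation=cv2.INTER_CUBIC)[...,::-1])"
```

```text
[0.49070564 0.00082824 0.07354326] [-0.34143069  0.34303168  0.25506961  2.10953904 -0.13159059  0.70374399
  1.60204327] [[-9.99510168e-01 -3.12953530e-02 -1.58560826e-04]
 [-3.12953572e-02  9.99510180e-01  2.42084303e-05]
 [ 1.57725549e-04  2.91587899e-05 -9.99999987e-01]]
[[284.91763968 216.15253389]] [[273.40735816 217.41440536]]
[[285.33684581 215.75813834]] [[273.2036466  205.66113903]]
[[285.80174625 215.32075288]] [[272.98681336 193.15080881]]
```

View pics/t1.png

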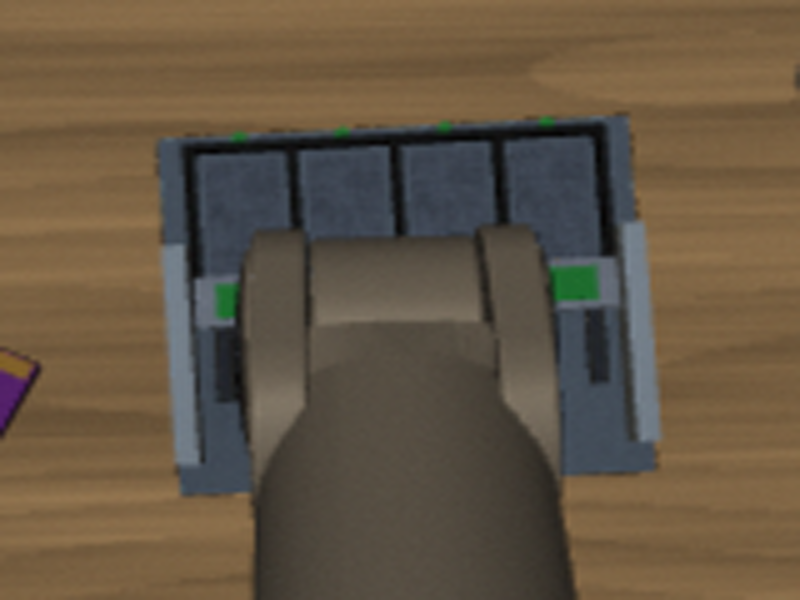

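```bash
python3 -c "
from d import *
a=cv2.imread('pics/side0.png')
b=imaging.read_camera('side')[...,::-1].copy()
def crop(im,c,pts,h=25):
    x,y=map(int,c); k=12; z=cv2.resize(im[y-h:y+h,x-h//1:x+h//1],(400,400),interpolation=cv2.INTER_CUBIC); k=400/(2*h)
    for p in pts: cv2.circle(z,(int((p[0]-x+h+.5)*k),int((p[1]-y+h+.5)*k)),2,(255,0,255),-1)
    return z
P=[proj('side',[.2494,.6265,.1912+i*.03])[0] for i in range(3)]
Q=[proj('side',[.4907,.0008,.0735+i*.03])[0] for i in range(3)]
cv2.imwrite('pics/tips.png',np.hstack([crop(a,P[1],P,40),crop(b,Q[1],Q)]))"
```

```text
(no output)
```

View pics/tips.png

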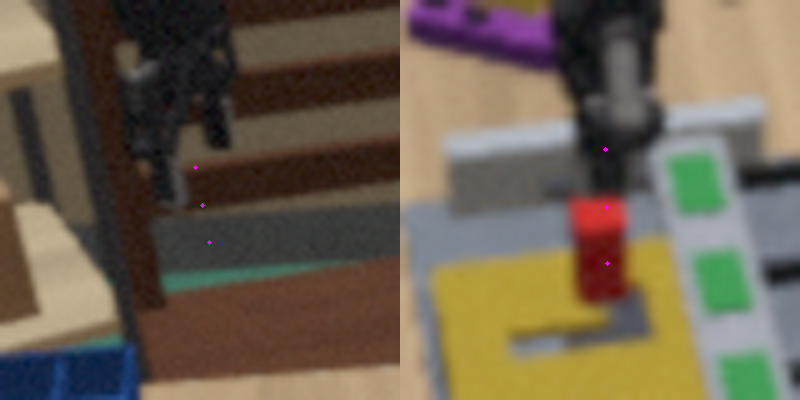

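Request:
{"fn": "drive_tool", "kwargs": {
  "series": [
    [0,0,0.15,0,1],
    [0,0,0.15,0,1],
    [0,0,0,0,1]
  ]
}}

```text
t: 4.8
eef_pos: [0.4905, 0.0008, 0.0703]
tool_rot: [-0.0, -0.016, 1.0, -0.0]
contact_force: [0.3, 0.5, -0.4]
gripper_width: 0.002
grasp_force: 0.0
```

Request:
{"fn": "drive_tool", "kwargs": {
  "series": [
    [0,0,0.15,0,1],
    [0,0,0.1,0,1],
    [0,0,0,0,1]
  ]
}}

```text
t: 5.1
eef_pos: [0.4907, 0.0008, 0.0679]
tool_rot: [-0.0, -0.016, 1.0, -0.0]
contact_force: [0.7, 0.2, 0.2]
gripper_width: -0.0
grasp_force: 0.0
```

Request:
{"fn": "drive_tool", "kwargs": {
  "series": [
    [0,0,0.1,0,1],
    [0,0,0.1,0,1],
    [0,0,0,0,1]
  ]
}}

```text
t: 5.4
eef_pos: [0.4908, 0.0008, 0.0661]
tool_rot: [0.0, -0.016, 1.0, 0.0]
contact_force: [-0.9, -0.3, 0.2]
gripper_width: -0.004
grasp_force: 0.0
```

Request:
{"fn": "drive_tool", "kwargs": {
  "series": [
    [0,0,0.1,0,1],
    [0,0,0.1,0,1],
    [0,0,0,0,1]
  ]
}}

```text
t: 5.7
eef_pos: [0.491, 0.0009, 0.0656]
tool_rot: [0.0, -0.015, 1.0, 0.0]
contact_force: [-5.4, 0.1, 19.6]
gripper_width: 0.0
grasp_force: 10.0
```

Request:
{"fn": "drive_tool", "kwargs": {
  "series": [
    [0,0,-2,0,-0.2],
    [0.3,0,0,0,-0.2],
    [0,0,0,0,-0.2],
    [0,0,0,0,-0.2],
    [0,0,2.6,0,-0.2],
    [0,0,2.7,0,-0.2],
    [0,0,0,0,-0.2],
    [0,0,0,0,1]
  ]
}}

```text
t: 6.5
eef_pos: [0.4872, 0.0005, 0.0307]
tool_rot: [-0.001, -0.016, 1.0, -0.0]
contact_force: [-0.2, -0.6, 0.2]
gripper_width: 0.446
grasp_force: 0.0
```

Request:
{"fn": "drive_tool", "kwargs": {
  "series": [
    [0,0,0,0,1],
    [0,0,0,0,1],
    [0,0,0,0,1],
    [0,0,0,0,1]
  ]
}}

```text
t: 6.9
eef_pos: [0.4885, -0.0015, 0.0322]
tool_rot: [0.001, -0.015, 1.0, -0.001]
contact_force: [0.2, -6.6, -0.8]
gripper_width: 0.201
grasp_force: 49.9
```

```bash
sed -i "s/p=o\['eef_pos'\]/p=o['eef_pos']+[0,0,.0395]/" d.py; python3 -c "
from d import *
plan(*jig(-.053,.018),.070,1.7)"
```

```text
t 6.9 th 1.7 turn 0.0 shift cm [0.06 0.22 0.17] q7 1.63
```

Request:
{"fn": "drive_tool", "kwargs": {
  "series": [
    [-0.3,0,0,0,1],
    [-0.3,0,0,0,1],
    [-0.25,0,0,0,1],
    [0,0,0,0,1],
    [0,0,0,0,1]
  ]
}}

```text
t: 7.4
eef_pos: [0.4933, -0.001, 0.0321]
tool_rot: [-0.002, -0.015, 1.0, -0.001]
contact_force: [-10.9, -5.6, 13.7]
gripper_width: 0.202
grasp_force: 51.6
```

Request:
{"fn": "drive_tool", "kwargs": {
  "series": [
    [-0.2,0,0,0,1],
    [-0.2,0,0,0,1],
    [0,0,0,0,1]
  ]
}}

```text
t: 7.7
eef_pos: [0.4972, -0.0008, 0.0321]
tool_rot: [-0.003, -0.015, 1.0, -0.001]
contact_force: [-11.5, -5.1, 13.3]
gripper_width: 0.203
grasp_force: 51.8
```

Request:
{"fn": "drive_tool", "kwargs": {
  "series": [
    [0,-0.5,0,0,1],
    [0,-0.5,0,0,1],
    [0,-0.5,0,0,1],
    [0,-0.3,0,0,1],
    [0,0,0,0,1],
    [0,0,0,0,1]
  ]
}}

```text
t: 8.3
eef_pos: [0.4974, -0.0174, 0.032]
tool_rot: [-0.003, -0.015, 1.0, 0.0]
contact_force: [-12.4, -1.9, 13.7]
gripper_width: 0.202
grasp_force: 52.5
```

Request:
{"fn": "drive_tool", "kwargs": {
  "series": [
    [0,-0.2,0,0,1],
    [0,0,0,0,1],
    [0.5,0,0,0,1],
    [0.5,0,0,0,1],
    [0.5,0,0,0,1],
    [0,0,0,0,1]
  ]
}}

```text
t: 8.9
eef_pos: [0.4825, -0.0195, 0.0321]
tool_rot: [-0.002, -0.016, 1.0, 0.0]
contact_force: [-9.7, -0.1, 9.7]
gripper_width: 0.203
grasp_force: 52.2
```

Past the notch freely; let it return to the stop.

Request:
{"fn": "drive_tool", "kwargs": {
  "series": [
    [0.6,0,0,0,1],
    [0.6,0,0,0,1],
    [0.6,0,0,0,1],
    [0.6,0,0,0,1],
    [0.3,0,0,0,1],
    [0.1,0,0,0,1],
    [0,0,0,0,1]
  ]
}}

```text
t: 9.6
eef_pos: [0.4574, -0.0203, 0.032]
tool_rot: [-0.0, -0.016, 1.0, 0.0]
contact_force: [-6.2, -0.4, 10.6]
gripper_width: 0.206
grasp_force: 52.0
```

Request:
{"fn": "drive_tool", "kwargs": {
  "series": [
    [0.2,0,0,0,0],
    [0,0,0,0,-0.2],
    [0,0,0,0,-0.2],
    [0,0,-4,0,-0.2],
    [0,0,-4,0,-0.2],
    [0,0,0,0,-0.2]
  ]
}}

```text
t: 10.2
eef_pos: [0.4599, -0.0202, 0.1155]
tool_rot: [0.004, -0.015, 1.0, 0.001]
contact_force: [-0.5, 0.2, -0.6]
gripper_width: 0.6
grasp_force: 0.0
```

```bash
cat > mod.py <<'E'
from fit import *
from d import plan,jig
G={'m2':[.4502,.3729,-.16],'m3':[.5675,.3723,.231],'m4':[.598,.2508,.45]}
def mods(names,cams=('top','side')):
    D=dts(cams); out={}
    for n in names:
        r=fit(G[n],lambda v:MOD,D); out[n]=r.x; print(n,np.round(r.x,4),round(np.degrees(r.x[2]),1),'cost',round(r.fun,2))
    return out
E
python3 -c "
from mod import *
o=mods(['m2','m3','m4']); v=o['m4']
plan(v[0],v[1],.15,np.degrees(v[2]))"
```

```text
m2 [ 0.4503  0.3728 -0.1675] -9.6 cost 1.54
m3 [0.5669 0.3724 0.2182] 12.5 cost 0.76
m4 [0.5972 0.2503 0.4823] 27.6 cost 0.57
t 10.3 th 1.8 turn -25.8 shift cm [-24.97  17.44   0.14] q7 1.6
```

Request:
{"fn": "drive_tool", "kwargs": {
  "series": [
    [0,0,0,-8.3,-0.2],
    [0,0,0,-8.3,-0.2],
    [0,0,0,-8.3,-0.2],
    [-3.5,2.4,0,0,-0.2],
    [-3.5,2.4,0,0,-0.2],
    [-3.5,2.4,0,0,-0.2],
    [-3.5,2.4,0,0,-0.2],
    [-3.5,2.4,0,0,-0.2]
  ]
}}

```text
t: 11.1
eef_pos: [0.558, 0.1668, 0.1092]
tool_rot: [-0.001, -0.231, 0.973, -0.0]
contact_force: [1.3, -0.7, -0.1]
gripper_width: 0.6
grasp_force: 0.0
```

```bash
python3 d.py .5975 .2505 .10 26.5
```

```text
t 11.1 th 26.7 turn 0.2 shift cm [-7.27  5.73  4.87] q7 1.71
```

Request:
{"fn": "drive_tool", "kwargs": {
  "series": [
    [-3.6,2.8,0,0,-0.2],
    [-3.6,2.8,1,0,-0.2],
    [0,0,3.5,0,-0.2],
    [0,0,0,0,-0.2],
    [0,0,0,0,-0.2]
  ]
}}

```text
t: 11.6
eef_pos: [0.5961, 0.2462, 0.0643]
tool_rot: [-0.002, -0.23, 0.973, -0.001]
contact_force: [0.5, -0.7, -0.4]
gripper_width: 0.595
grasp_force: 0.0
```

```bash
python3 d.py .5975 .2505 .024 26.5
```

```text
t 11.6 th 26.6 turn 0.1 shift cm [-0.32  0.32  7.98] q7 1.62
```

Request:
{"fn": "drive_tool", "kwargs": {
  "series": [
    [-0.3,0.3,2,0,-0.2],
    [0,0,3,0,-0.2],
    [0,0,2.9,0,-0.2],
    [0,0,0,0,-0.2],
    [0,0,0,0,1],
    [0,0,0,0,1],
    [0,0,0,0,1],
    [0,0,0,0,1]
  ],
  "squeeze": 50
}}

```text
t: 12.4
eef_pos: [0.6004, 0.2522, -0.0107]
tool_rot: [0.002, -0.231, 0.973, 0.0]
contact_force: [-1.3, -1.3, 7.3]
gripper_width: 0.131
grasp_force: 52.5
```

```bash
python3 d.py .5975 .2505 .024 26.5
```

```text
t 12.4 th 26.7 turn 0.2 shift cm [ 0.34 -0.02  0.48] q7 1.63
```

Request:
{"fn": "drive_tool", "kwargs": {
  "series": [
    [0,0,-2,0,1],
    [0,0,-3,0,1],
    [0,0,-3,0,1],
    [0,0,0,8.3,1],
    [0,0,0,8.3,1],
    [0,0,0,8.3,1],
    [0,0,0,0,1]
  ]
}}

```text
t: 13.1
eef_pos: [0.5988, 0.2523, 0.0677]
tool_rot: [0.0, -0.015, 1.0, 0.0]
contact_force: [0.1, 0.3, -0.9]
gripper_width: 0.126
grasp_force: 51.2
```

```bash
sed -i 's/^J=.*/J=(.5413,-.0165,.030)/' d.py; python3 -c "
from d import *
plan(*jig(.0517+.0034,-.027),.11,1.7)"
```

```text
t 13.1 th 1.7 turn 0.0 shift cm [  1.03 -29.4   -0.28] q7 1.25
```

Request:
{"fn": "drive_tool", "kwargs": {
  "series": [
    [0.1,-3,-2,0,1],
    [0.15,-4.4,0,0,1],
    [0.15,-4.4,0,0,1],
    [0.15,-4.4,0,0,1],
    [0.15,-4.4,0,0,1],
    [0.15,-4.4,0,0,1],
    [0.15,-4.4,0,0,1],
    [0,0,0,0,1]
  ]
}}

```text
t: 13.9
eef_pos: [0.5974, -0.0517, 0.0879]
tool_rot: [0.0, -0.012, 1.0, -0.002]
contact_force: [-0.5, 0.1, -1.3]
gripper_width: 0.129
grasp_force: 51.3
```

```bash
python3 -c "
from d import *
plan(*jig(.0517+.0034,-.027),.06,1.7)
im=imaging.read_camera('side'); cv2.imwrite('pics/s2.png',cv2.resize(im[170:280,240:370],None,fx=5,fy=5,interpolation=cv2.INTER_CUBIC)[...,::-1])"
```

```text
t 13.9 th 1.4 turn -0.3 shift cm [-0.01  0.99  6.74] q7 1.73
```

View pics/s2.png

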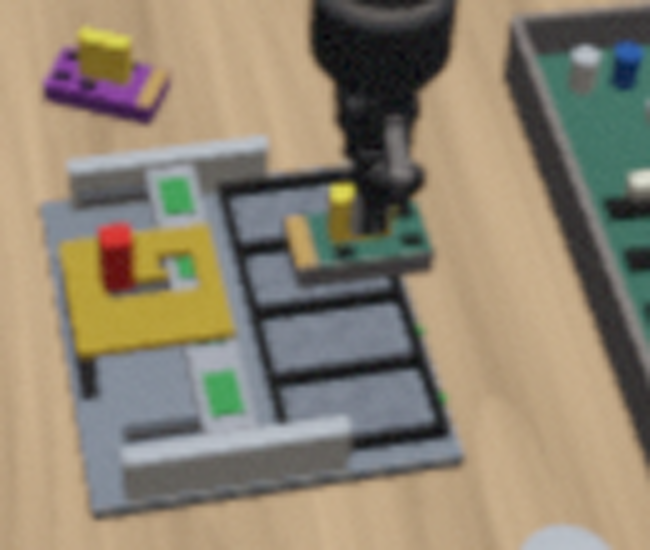

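```bash
cat > held.py <<'E'
from fit import *
from d import *
# module in hand, est. offset of module centre ahead of TCP (object x, y), TCP height over underside
def held(tx,h):
    o,r=tool(); p=o['eef_pos']; th=np.arctan2(-r[1,0],-r[0,0]); zb=p[2]+.0395-h
    M=rectl(0,0,.08,.042,.018+zb)+rectl(0,0,.08,.042,zb)[:1]+rectl(0,0,.08,.042,zb)[3:]
    c,s=np.cos(th),np.sin(th); D=dts(['side'])
    f=fit([p[0]+c*tx,p[1]+s*tx,th],lambda v:M,D,sp=(.004,.004,.03)); d=f.x[:2]-p[:2]
    print('held offset mm',np.round(1000*np.array([c*d[0]+s*d[1],-s*d[0]+c*d[1]]),1),'yaw rel',round(np.degrees(f.x[2]-th),1),round(f.fun,2))
E
python3 -c "
from held import *
held(-.0034,.0288)"
```

```text
held offset mm [-4.5  1.5] yaw rel -2.2 0.4
```

Request:
{"fn": "drive_tool", "kwargs": {
  "series": [
    [0,0.95,0,-0.3,1],
    [0,0,2.3,0,1],
    [0,0,2.2,0,1],
    [0,0,2.0,0,1],
    [0,0,0,0,1],
    [0,0,0,0,1]
  ]
}}

```text
t: 14.6
eef_pos: [0.5978, -0.0307, 0.0222]
tool_rot: [-0.0, -0.02, 1.0, 0.0]
contact_force: [0.0, 0.2, -1.6]
gripper_width: 0.128
grasp_force: 51.2
```

```bash
python3 -c "
from d import *
plan(*jig(.0517+.004,-.027),.0408,1.7)"
```

```text
t 14.6 th 2.3 turn 0.6 shift cm [ 0.04 -1.12  2.09] q7 1.73
```

Request:
{"fn": "drive_tool", "kwargs": {
  "series": [
    [0,-1.1,0,0.5,1],
    [0,0,0,0,1],
    [0,0,0,0,1],
    [0,0,0,0,1]
  ]
}}

```text
t: 15.0
eef_pos: [0.5985, -0.0438, 0.0226]
tool_rot: [0.0, -0.014, 1.0, 0.0]
contact_force: [0.0, 0.1, -1.8]
gripper_width: 0.127
grasp_force: 51.3
```

```bash
python3 -c "
from d import *
plan(*jig(.0517+.004,-.027),.0408,1.7)"
```

```text
t 15.0 th 1.6 turn -0.1 shift cm [0.06 0.2  2.13] q7 1.75
```

Request:
{"fn": "drive_tool", "kwargs": {
  "series": [
    [0.05,0.2,0,0,1],
    [0,0,0.8,0,1],
    [0,0,0.8,0,1],
    [0,0,0.3,0,1],
    [0,0,0,0,1],
    [0,0,0,0,1]
  ]
}}

```text
t: 15.6
eef_pos: [0.5943, -0.0414, 0.0043]
tool_rot: [-0.003, -0.014, 1.0, 0.001]
contact_force: [-15.9, 0.4, 28.5]
gripper_width: 0.129
grasp_force: 60.3
```

```bash
python3 -c "
from d import *
plan(*jig(.0517+.004,-.027),.0408,1.7)"
```

```text
t 15.6 th 1.6 turn -0.1 shift cm [-0.35 -0.05  0.3 ] q7 1.75
```

Request:
{"fn": "drive_tool", "kwargs": {
  "series": [
    [0,0,-1.2,0,1],
    [0,0,0,0,1],
    [0,0,0,0,1]
  ]
}}

```text
t: 15.9
eef_pos: [0.5979, -0.0416, 0.0148]
tool_rot: [0.0, -0.014, 1.0, -0.0]
contact_force: [0.1, 0.1, -1.2]
gripper_width: 0.13
grasp_force: 55.8
```

```bash
python3 -c "
from held import *
held(-.004,.0288)
plan(*jig(.0517+.004,-.027),.0408,1.7)
"
```

```text
held offset mm [-1.4  4. ] yaw rel 4.0 0.38
t 15.95 th 1.6 turn -0.1 shift cm [-0.02 -0.02  1.32] q7 1.75
```

Request:
{"fn": "drive_tool", "kwargs": {
  "series": [
    [0.35,0,0,0,1],
    [0,0,0.6,0,1],
    [0,0,0.4,0,1],
    [0,0,0,0,1],
    [0,0,0,0,1]
  ]
}}

```text
t: 16.45
eef_pos: [0.5937, -0.0418, 0.0046]
tool_rot: [-0.0, -0.014, 1.0, 0.0]
contact_force: [-1.2, 0.8, -0.4]
gripper_width: 0.128
grasp_force: 56.0
```

```bash
python3 -c "
from d import *
plan(*jig(.0517+.004,-.027),.0408,1.7)
im=imaging.read_camera('side'); cv2.imwrite('pics/s3.png',cv2.resize(im[180:260,260:350],None,fx=7,fy=7,interpolation=cv2.INTER_CUBIC)[...,::-1])"
```

```text
t 16.45 th 1.6 turn -0.1 shift cm [-0.41 -0.01  0.33] q7 1.75
```

View pics/s3.png

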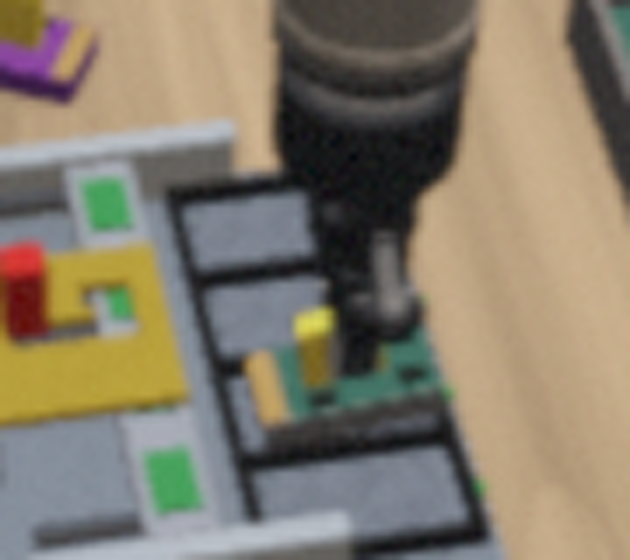

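Request:
{"fn": "drive_tool", "kwargs": {
  "series": [
    [0.2,0,0,0,1],
    [0,0,0.2,0,1],
    [0,0,0.15,0,1],
    [0,0,0,0,1],
    [0,0,0,0,1]
  ]
}}

```text
t: 17.0
eef_pos: [0.5921, -0.0419, 0.0041]
tool_rot: [0.0, -0.014, 1.0, 0.001]
contact_force: [-9.9, -0.1, 26.1]
gripper_width: 0.133
grasp_force: 60.0
```

```bash
python3 -c "
from d import *
plan(*jig(.046+.004,-.027),.0408,1.7)
"
```

```text
t 17.0 th 1.6 turn -0.1 shift cm [-0.   -0.01  0.28] q7 1.75
```

Request:
{"fn": "drive_tool", "kwargs": {
  "series": [
    [0,0,-0.2,0,1],
    [0,0,0,0,1],
    [0.2,0,0,0,1],
    [0.2,0,0,0,1],
    [0,0,0,0,1],
    [0,0,0,0,1]
  ]
}}

```text
t: 17.6
eef_pos: [0.59, -0.042, 0.0043]
tool_rot: [0.002, -0.014, 1.0, -0.0]
contact_force: [3.9, 0.2, 4.7]
gripper_width: 0.129
grasp_force: 56.7
```

Request:
{"fn": "drive_tool", "kwargs": {
  "series": [
    [0,0,-0.15,0,1],
    [0,0,0,0,1],
    [0,0,0,0,1]
  ]
}}

```text
t: 17.9
eef_pos: [0.5867, -0.042, 0.0043]
tool_rot: [-0.001, -0.014, 1.0, 0.0]
contact_force: [-0.7, -1.2, -0.1]
gripper_width: 0.129
grasp_force: 55.9
```

```bash
python3 -c "
from held import *
o,r=tool();p=o['eef_pos'];print(p)
D=dts(['side'])
for zb in(.010,.012,.014,.018,.022,.026):
    M=rectl(0,0,.08,.042,.018+zb)+rectl(0,0,.08,.042,zb)[3:]+rectl(0,0,.08,.042,zb)[:1]
    f=fit([p[0]-.002,p[1],.03],lambda v:M,D,sp=(.004,.004,.02)); print(zb,np.round(f.x,4),round(f.fun,3))
im=imaging.read_camera('side'); cv2.imwrite('pics/s4.png',cv2.resize(im[185:255,265:345],None,fx=9,fy=8.5,interpolation=cv2.INTER_CUBIC)[...,::-1])"
```

```text
[ 0.58665427 -0.04195597  0.0042845 ]
0.01 [ 0.5867 -0.0378  0.025 ] 0.417
0.012 [ 0.5862 -0.0391  0.0346] 0.416
0.014 [ 0.5859 -0.0372  0.1585] 0.406
0.018 [ 0.585  -0.0404  0.1735] 0.405
0.022 [ 0.5839 -0.0466  0.0594] 0.4
0.026 [ 0.5828 -0.0499  0.0542] 0.396
```

View pics/s4.png

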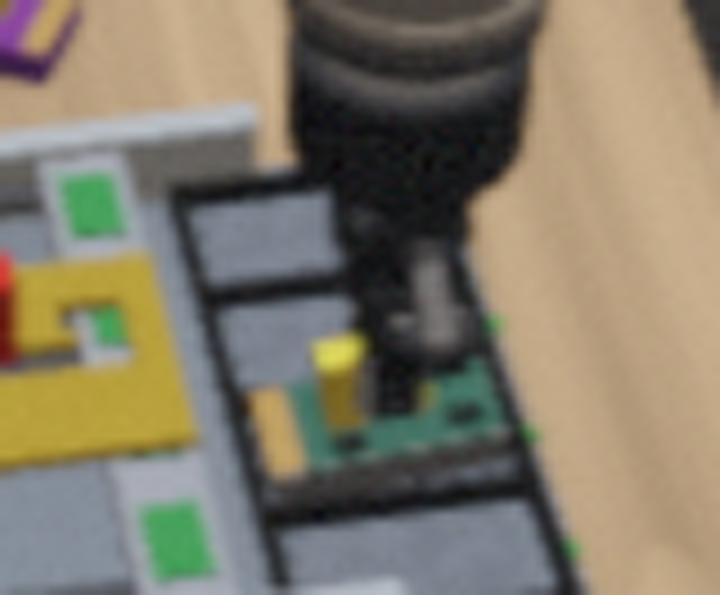

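Request:
{"fn": "drive_tool", "kwargs": {
  "series": [
    [0,0,0.15,0,1],
    [0,0,0.15,0,1],
    [0,0,0.1,0,1],
    [0,0,0,0,1],
    [0,0,0,0,1]
  ]
}}

```text
t: 18.5
eef_pos: [0.5894, -0.042, 0.0026]
tool_rot: [0.001, -0.014, 1.0, 0.0]
contact_force: [-0.4, 0.7, 11.7]
gripper_width: 0.127
grasp_force: 57.9
```

Request:
{"fn": "drive_tool", "kwargs": {
  "series": [
    [0,0,0,0,0.4],
    [0,0,0,0,0.4],
    [0,0,0,0,0.4],
    [0,0,-3,0,0.4],
    [0,0,-4,0,0.4],
    [0,0,-4,0,-0.2],
    [-0.5,4,0,0,-0.2],
    [-0.5,4,0,0,-0.2]
  ]
}}

```text
t: 19.3
eef_pos: [0.597, 0.0377, 0.1128]
tool_rot: [0.002, -0.012, 1.0, 0.0]
contact_force: [0.2, 0.2, -0.7]
gripper_width: 0.601
grasp_force: 0.0
```

Request:
{"fn": "drive_tool", "kwargs": {
  "series": [
    [0,4.5,0,0,-0.2],
    [0,4.5,0,0,-0.2],
    [0,4.5,0,0,-0.2],
    [0,4.5,0,0,-0.2],
    [0,0,0,0,-0.2],
    [0,0,0,0,-0.2]
  ]
}}

```text
t: 19.9
eef_pos: [0.5901, 0.2197, 0.1105]
tool_rot: [-0.0, -0.016, 1.0, -0.0]
contact_force: [-0.5, -1.1, 0.4]
gripper_width: 0.602
grasp_force: 0.0
```

```bash
cat > seat.py <<'E'
from fit import *
from d import plan,jig
def seat(y,zs=(.012,.017,.022),cams=('top','side')):
    D=dts(cams)
    for zb in zs:
        M=[(np.array(a)+[0,0,zb],np.array(b)+[0,0,zb]) for a,b in MOD]
        f=fit([*jig(.046,y),.03],lambda v:M,D,sp=(.004,.004,.02)); d=f.x[:2]-jig(.046,y)
        print(zb,np.round(f.x,4),round(f.fun,3),'dx,dy mm',np.round(d*1000,1))
E
python3 -c "
from seat import *
from mod import mods
seat(-.027)
v=mods(['m3','m2'])['m3']; plan(v[0],v[1],.1,np.degrees(v[2]))
a=imaging.read_camera('top')[150:250,240:345];b=imaging.read_camera('side')[180:280,250:355]
cv2.imwrite('pics/p1.png',cv2.resize(np.hstack([a,b]),None,fx=3.8,fy=3.8,interpolation=cv2.INTER_CUBIC)[...,::-1])"
```

```text
0.012 [ 0.5887 -0.0417  0.0184] 0.559 dx,dy mm [0.6 0.5]
0.017 [ 0.5879 -0.0427  0.0231] 0.704 dx,dy mm [-0.1 -0.6]
0.022 [ 0.5859 -0.0495  0.0368] 0.774 dx,dy mm [-2.2 -7.4]
m3 [0.567  0.3699 0.2346] 13.4 cost 4.41
m2 [ 0.4552  0.3692 -1.3623] -78.1 cost 4.46
t 20.1 th 1.4 turn -12.0 shift cm [-1.23 15.53  5.05] q7 1.27
```

View pics/p1.png

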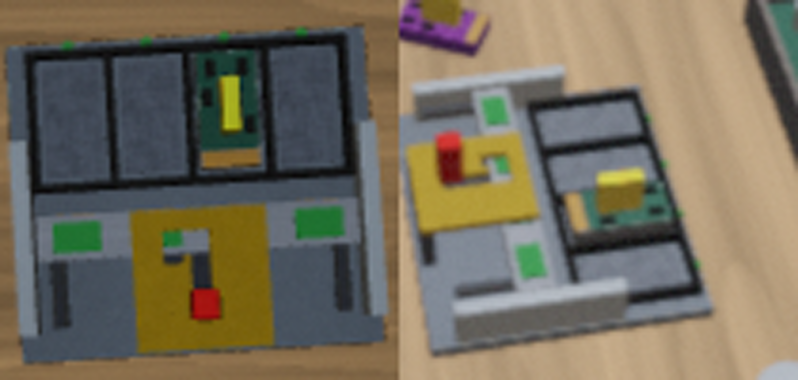

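```bash
python3 -c "
from mod import *
o=mods(['m3','m2'],('top',)); v=o['m3']; plan(v[0],v[1],.1,np.degrees(v[2]))
for t in ('module2_c','module3_c'):
    for d in imaging.cut_out(t,'top'): b=rect(d['mask']); print(t,d['conf'],d['centre'],np.round(b).tolist())
"
```

```text
m3 [0.5675 0.3723 0.231 ] 13.2 cost 4.0
m2 [ 0.4502  0.3729 -0.16  ] -9.2 cost 4.0
t 20.25 th 1.5 turn -11.7 shift cm [-1.26 15.67  5.07] q7 1.27
```

Request:
{"fn": "drive_tool", "kwargs": {
  "series": [
    [0,-4.8,0,0,-0.2],
    [0,-4.8,0,0,-0.2],
    [0,-4.8,0,0,-0.2],
    [0,-4.8,0,0,-0.2],
    [0,-3,0,0,-0.2],
    [0,0,0,0,-0.2],
    [0,0,0,0,-0.2]
  ]
}}

```text
t: 21.05
eef_pos: [0.5971, -0.0045, 0.1112]
tool_rot: [0.0, -0.013, 1.0, 0.0]
contact_force: [0.2, 1.1, 0.2]
gripper_width: 0.601
grasp_force: 0.0
```

```bash
python3 -c "
from mod import *
o=mods(['m3','m2']); v=o['m3']; plan(v[0],v[1],.1,np.degrees(v[2]))
"
```

```text
m3 [0.5681 0.3724 0.2258] 12.9 cost 0.74
m2 [ 0.4502  0.3728 -0.1678] -9.6 cost 1.23
t 21.15 th 1.7 turn -11.2 shift cm [-5.56 37.13  5.05] q7 1.64
```

Request:
{"fn": "drive_tool", "kwargs": {
  "series": [
    [0,0,0,-5.6,-0.2],
    [0,0,0,-5.6,-0.2],
    [-0.7,4.65,0,0,-0.2],
    [-0.7,4.65,0,0,-0.2],
    [-0.7,4.65,0,0,-0.2],
    [-0.7,4.65,0,0,-0.2],
    [-0.7,4.65,0,0,-0.2],
    [-0.7,4.65,0,0,-0.2]
  ]
}}

```text
t: 21.95
eef_pos: [0.5748, 0.2818, 0.1111]
tool_rot: [-0.0, -0.113, 0.994, 0.0]
contact_force: [1.9, 0.4, -0.1]
gripper_width: 0.602
grasp_force: 0.0
```

Request:
{"fn": "drive_tool", "kwargs": {
  "series": [
    [-0.7,4.65,0,0,-0.2],
    [-0.7,4.65,0,0,-0.2],
    [0,0,2,0,-0.2],
    [0,0,2,0,-0.2],
    [0,0,0,0,-0.2],
    [0,0,0,0,-0.2]
  ]
}}

```text
t: 22.55
eef_pos: [0.5684, 0.3723, 0.071]
tool_rot: [-0.0, -0.112, 0.994, -0.0]
contact_force: [0.9, 0.3, 0.7]
gripper_width: 0.602
grasp_force: 0.0
```

```bash
python3 d.py .568 .3724 .026 12.9
```

```text
t 22.55 th 12.9 turn -0.0 shift cm [0.04 0.02 8.45] q7 1.22
```

Request:
{"fn": "drive_tool", "kwargs": {
  "series": [
    [0,0,4,0,-0.2],
    [0,0,3.5,0,-0.2],
    [0,0,0.8,0,-0.2],
    [0,0,0,0,-0.2],
    [0,0,0,0,1],
    [0,0,0,0,1],
    [0,0,0,0,1],
    [0,0,0,0,1]
  ]
}}

```text
t: 23.35
eef_pos: [0.5706, 0.3722, -0.0099]
tool_rot: [0.001, -0.111, 0.994, 0.001]
contact_force: [-1.3, -0.7, 7.0]
gripper_width: 0.131
grasp_force: 51.2
```

```bash
python3 d.py .568 .3724 .026 12.9
```

```text
t 23.35 th 12.8 turn -0.1 shift cm [0.24 0.08 0.36] q7 1.23
```

Request:
{"fn": "drive_tool", "kwargs": {
  "series": [
    [0,0,-2,0,1],
    [0,0,-4,0,1],
    [0,0,-4,0,1],
    [0,0,0,5.6,1],
    [0,0,0,5.5,1],
    [0,0,0,0,1],
    [0,0,0,0,1]
  ]
}}

```text
t: 24.05
eef_pos: [0.5689, 0.3714, 0.088]
tool_rot: [-0.0, -0.016, 1.0, -0.0]
contact_force: [-0.5, 0.1, -0.6]
gripper_width: 0.129
grasp_force: 50.0
```

```bash
python3 -c "
from d import *
plan(*jig(.046+.0024,.027),.127,1.7)"
```

```text
t 24.05 th 1.9 turn 0.2 shift cm [ -0.93 -35.99   0.05] q7 1.05
```

Request:
{"fn": "drive_tool", "kwargs": {
  "series": [
    [-0.1,-4.5,0,0,1],
    [-0.1,-4.5,0,0,1],
    [-0.1,-4.5,0,0,1],
    [-0.1,-4.5,0,0,1],
    [-0.1,-4.5,0,0,1],
    [-0.1,-4.5,0,0,1],
    [-0.1,-4.5,0,0,1],
    [-0.2,-4.5,0,0,1]
  ]
}}

```text
t: 24.85
eef_pos: [0.5886, 0.01, 0.088]
tool_rot: [-0.0, -0.016, 1.0, 0.0]
contact_force: [0.5, 0.1, -1.6]
gripper_width: 0.128
grasp_force: 50.0
```

Request:
{"fn": "drive_tool", "kwargs": {
  "series": [
    [0,0,2,0,1],
    [0,0,2,0,1],
    [0,0,0,0,1],
    [0,0,0,0,1]
  ]
}}

```text
t: 25.25
eef_pos: [0.5887, 0.012, 0.048]
tool_rot: [-0.001, -0.016, 1.0, -0.0]
contact_force: [0.6, 0.4, -1.3]
gripper_width: 0.128
grasp_force: 50.0
```

```bash
python3 -c "
from held import *
held(-.0024,.0296)
plan(*jig(.046+.0024,.027),.042,1.7)"
```

```text
held offset mm [-3.5  1.4] yaw rel -1.1 0.33
t 25.3 th 1.8 turn 0.1 shift cm [ 0.05 -0.02  4.62] q7 1.63
```

Request:
{"fn": "drive_tool", "kwargs": {
  "series": [
    [0,0,1.8,0,1],
    [0,0,1.8,0,1],
    [0,0,0,0,1],
    [0,0,0.4,0,1],
    [0,0,0.4,0,1],
    [0,0,0.2,0,1],
    [0,0,0,0,1],
    [0,0,0,0,1]
  ]
}}

```text
t: 26.1
eef_pos: [0.5891, 0.0118, 0.0024]
tool_rot: [0.0, -0.015, 1.0, 0.0]
contact_force: [0.6, 0.3, -1.5]
gripper_width: 0.126
grasp_force: 50.1
```

```bash
python3 -c "
from held import *
plan(*jig(.046+.0024,.027),.042,1.7)"
```

```text
t 26.1 th 1.7 turn -0.0 shift cm [ 0.03  0.01 -0.01] q7 1.65
```

Request:
{"fn": "drive_tool", "kwargs": {
  "series": [
    [0,0,0.1,0,1],
    [0,0,0.1,0,1],
    [0,0,0,0,1],
    [0,0,0,0,1]
  ]
}}

```text
t: 26.5
eef_pos: [0.5891, 0.0117, 0.002]
tool_rot: [0.0, -0.015, 1.0, 0.0]
contact_force: [-6.5, 0.7, 16.2]
gripper_width: 0.13
grasp_force: 52.5
```

Request:
{"fn": "drive_tool", "kwargs": {
  "series": [
    [0,0,0,0,0.4],
    [0,0,0,0,0.4],
    [0,0,0,0,0.4],
    [0,0,-3,0,0.4],
    [0,0,-4,0,0.4],
    [0,0,-4,0,-0.2],
    [0,0,0,0,-0.2],
    [0,0,0,0,-0.2]
  ]
}}

```text
t: 27.3
eef_pos: [0.5896, 0.012, 0.1109]
tool_rot: [0.001, -0.015, 1.0, 0.0]
contact_force: [0.4, 0.1, -1.1]
gripper_width: 0.597
grasp_force: 0.0
```

```bash
python3 -c "
from mod import *
o=mods(['m2']); v=o['m2']; mods(['m2'],('top',)); plan(v[0],v[1],.15,-9.2)
"
```

```text
m2 [ 0.4503  0.3728 -0.1648] -9.4 cost 1.24
m2 [ 0.4503  0.373  -0.1583] -9.1 cost 0.67
t 27.45 th 1.7 turn 10.9 shift cm [19.33 33.43 -0.19] q7 1.61
```

Request:
{"fn": "drive_tool", "kwargs": {
  "series": [
    [0,0,0,5.5,-0.2],
    [0,0,0,5.4,-0.2],
    [2.4,4.18,0,0,-0.2],
    [2.4,4.18,0,0,-0.2],
    [2.4,4.18,0,0,-0.2],
    [2.4,4.18,0,0,-0.2],
    [2.4,4.18,0,0,-0.2],
    [2.4,4.18,0,0,-0.2]
  ]
}}

```text
t: 28.25
eef_pos: [0.4852, 0.2836, 0.1087]
tool_rot: [-0.001, 0.08, 0.997, -0.001]
contact_force: [1.2, -0.1, -0.7]
gripper_width: 0.603
grasp_force: 0.0
```

Request:
{"fn": "drive_tool", "kwargs": {
  "series": [
    [2.4,4.18,0,0,-0.2],
    [2.5,4.17,0,0,-0.2],
    [0,0,2,0,-0.2],
    [0,0,2,0,-0.2],
    [0,0,0,0,-0.2],
    [0,0,0,0,-0.2]
  ]
}}

```text
t: 28.85
eef_pos: [0.4515, 0.3718, 0.0692]
tool_rot: [-0.001, 0.081, 0.997, -0.001]
contact_force: [0.8, 0.8, 0.4]
gripper_width: 0.6
grasp_force: 0.0
```

```bash
python3 d.py .4503 .3729 .026 -9.2
```

```text
t 28.85 th -9.2 turn -0.0 shift cm [0.14 0.09 8.27] q7 0.74
```

Request:
{"fn": "drive_tool", "kwargs": {
  "series": [
    [0.1,0.05,4,0,-0.2],
    [0,0,3.5,0,-0.2],
    [0,0,0.7,0,-0.2],
    [0,0,0,0,-0.2],
    [0,0,0,0,1],
    [0,0,0,0,1],
    [0,0,0,0,1],
    [0,0,0,0,1]
  ]
}}

```text
t: 29.65
eef_pos: [0.4519, 0.3739, -0.0104]
tool_rot: [0.001, 0.08, 0.997, 0.001]
contact_force: [-0.4, -1.6, 6.2]
gripper_width: 0.134
grasp_force: 53.2
```

```bash
python3 d.py .4503 .3729 .026 -9.2
```

```text
t 29.65 th -9.2 turn -0.0 shift cm [ 0.14 -0.12  0.31] q7 0.77
```

Request:
{"fn": "drive_tool", "kwargs": {
  "series": [
    [0,0,-2,0,1],
    [0,0,-4,0,1],
    [0,0,-4,0,1],
    [0,0,0,-5.5,1],
    [0,0,0,-5.4,1],
    [0,0,0,0,1],
    [0,0,0,0,1]
  ]
}}

```text
t: 30.35
eef_pos: [0.4508, 0.3732, 0.0882]
tool_rot: [-0.0, -0.014, 1.0, 0.0]
contact_force: [0.6, -0.1, -2.5]
gripper_width: 0.126
grasp_force: 52.0
```

```bash
python3 -c "
from d import *
plan(*jig(.046+.0019,.081),.127,1.7)"
```

```text
t 30.35 th 1.6 turn -0.1 shift cm [-12.68 -31.12   0.07] q7 0.9
```

Request:
{"fn": "drive_tool", "kwargs": {
  "series": [
    [-1.8,-4.45,0,0,1],
    [-1.8,-4.45,0,0,1],
    [-1.8,-4.45,0,0,1],
    [-1.8,-4.45,0,0,1],
    [-1.8,-4.45,0,0,1],
    [-1.8,-4.45,0,0,1],
    [-1.88,-4.42,0,0,1],
    [0,0,0,0,1]
  ]
}}

```text
t: 31.15
eef_pos: [0.5894, 0.0565, 0.0884]
tool_rot: [0.001, -0.008, 1.0, -0.002]
contact_force: [-0.7, -0.4, -0.8]
gripper_width: 0.133
grasp_force: 52.0
```

Request:
{"fn": "drive_tool", "kwargs": {
  "series": [
    [0,0,2,0,1],
    [0,0,2,0,1],
    [0,0,0,0,1],
    [0,0,0,0,1]
  ]
}}

```text
t: 31.55
eef_pos: [0.5866, 0.0662, 0.048]
tool_rot: [-0.001, -0.014, 1.0, -0.0]
contact_force: [0.5, 0.1, -0.3]
gripper_width: 0.133
grasp_force: 52.0
```

```bash
python3 -c "
from held import *
held(-.0014,.0291)
plan(*jig(.046+.0019,.081),.042,1.7)"
```

```text
held offset mm [-4.2  0.7] yaw rel -0.6 0.4
t 31.6 th 1.7 turn -0.0 shift cm [ 0.05 -0.04  4.62] q7 1.53
```

Request:
{"fn": "drive_tool", "kwargs": {
  "series": [
    [-0.1,-0.03,1.8,0,1],
    [0,0,1.8,0,1],
    [0,0,0,0,1],
    [0,0,0.4,0,1],
    [0,0,0.4,0,1],
    [0,0,0.2,0,1],
    [0,0,0,0,1],
    [0,0,0,0,1]
  ]
}}

```text
t: 32.4
eef_pos: [0.5881, 0.0658, 0.0024]
tool_rot: [0.0, -0.015, 1.0, 0.0]
contact_force: [0.4, 0.2, -0.5]
gripper_width: 0.13
grasp_force: 51.9
```

Request:
{"fn": "drive_tool", "kwargs": {
  "series": [
    [0,0,0.1,0,1],
    [0,0,0.1,0,1],
    [0,0,0,0,1],
    [0,0,0,0,1]
  ]
}}

```text
t: 32.8
eef_pos: [0.5882, 0.0658, 0.0016]
tool_rot: [0.0, -0.015, 1.0, 0.0]
contact_force: [-4.2, -0.8, 12.5]
gripper_width: 0.126
grasp_force: 53.9
```

Seated at floor level. Release, rise, back off towards +y to view.

Request:
{"fn": "drive_tool", "kwargs": {
  "series": [
    [0,0,0,0,0.5],
    [0,0,0,0,0.5],
    [0,0,0,0,0.5],
    [0,0,-3,0,0.5],
    [0,0,-4,0,0.5],
    [0,0,-4,0,-0.2],
    [0,4.5,0,0,-0.2],
    [0,4.5,0,0,-0.2]
  ]
}}

```text
t: 33.6
eef_pos: [0.5868, 0.1554, 0.112]
tool_rot: [0.002, -0.013, 1.0, 0.0]
contact_force: [1.2, 1.1, -0.3]
gripper_width: 0.599
grasp_force: 0.0
```

Request:
{"fn": "drive_tool", "kwargs": {
  "series": [
    [0,4.5,0,0,-0.2],
    [0,4.5,0,0,-0.2],
    [0,4.5,0,0,-0.2],
    [0,0,0,0,-0.2],
    [0,0,0,0,-0.2]
  ]
}}

```text
t: 34.1
eef_pos: [0.5805, 0.2923, 0.1095]
tool_rot: [-0.0, -0.016, 1.0, -0.0]
contact_force: [-0.4, -0.9, 0.8]
gripper_width: 0.601
grasp_force: 0.0
```

```bash
python3 -c "
from seat import *
for y in(-.027,.027,.081): seat(y,(.012,.017))
a=imaging.read_camera('top')[150:250,240:345];b=imaging.read_camera('side')[180:280,250:355]
cv2.imwrite('pics/p2.png',cv2.resize(np.hstack([a,b]),None,fx=3.8,fy=3.8,interpolation=cv2.INTER_CUBIC)[...,::-1])
plan(*jig(-.085,0),.15,1.7)"
```

```text
0.012 [ 0.5886 -0.0418  0.0212] 0.539 dx,dy mm [0.5 0.3]
0.017 [ 0.5879 -0.0427  0.0346] 0.691 dx,dy mm [-0.2 -0.6]
0.012 [0.5875 0.0145 0.047 ] 0.635 dx,dy mm [1.  2.6]
0.017 [0.5861 0.0125 0.1388] 0.695 dx,dy mm [-0.3  0.6]
0.012 [0.5859 0.0677 0.0305] 0.763 dx,dy mm [1.1 1.8]
0.017 [0.585  0.066  0.1284] 0.872 dx,dy mm [0.2 0.1]
t 34.5 th 1.6 turn -0.1 shift cm [ 1.344e+01 -3.049e+01 -3.000e-02] q7 1.15
```

View pics/p2.png

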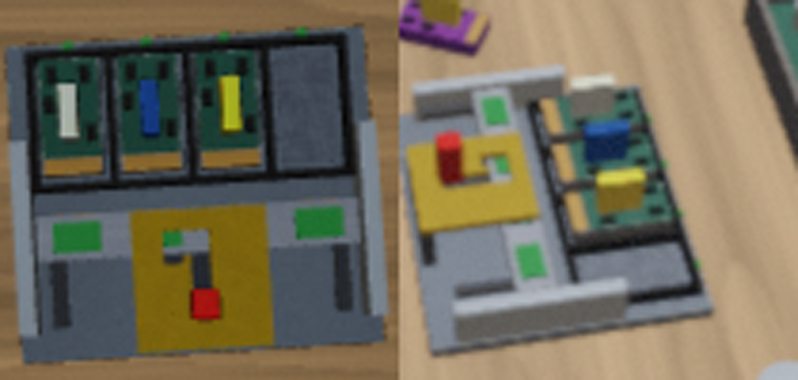

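Request:
{"fn": "drive_tool", "kwargs": {
  "series": [
    [1.92,-4.37,0,0,-0.2],
    [1.92,-4.37,0,0,-0.2],
    [1.92,-4.37,0,0,-0.2],
    [1.92,-4.37,0,0,-0.2],
    [1.92,-4.37,0,0,-0.2],
    [1.92,-4.37,0,0,-0.2],
    [1.92,-4.37,0,0,-0.2],
    [0,0,0,0,-0.2]
  ]
}}

```text
t: 35.3
eef_pos: [0.4528, -0.0255, 0.1102]
tool_rot: [-0.001, -0.01, 1.0, -0.001]
contact_force: [0.6, 0.3, -0.3]
gripper_width: 0.601
grasp_force: 0.0
```

Request:
{"fn": "drive_tool", "kwargs": {
  "series": [
    [0,0,0,0,-0.2],
    [0,0,0,0,-0.2]
  ]
}}

```text
t: 35.5
eef_pos: [0.4567, -0.0182, 0.1104]
tool_rot: [0.0, -0.015, 1.0, 0.0]
contact_force: [-0.6, 0.1, -0.1]
gripper_width: 0.596
grasp_force: 0.0
```

```bash
python3 d.py .4566 -.0203 .070 1.7
```

```text
t 35.5 th 1.7 turn 0.0 shift cm [ 0.02 -0.21  7.99] q7 1.61
```

Request:
{"fn": "drive_tool", "kwargs": {
  "series": [
    [0,-0.15,2.5,0,-0.2],
    [0,0,3,0,-0.2],
    [0,0,2.4,0,-0.2],
    [0,0,0,0,-0.2],
    [0,0,0,0,1],
    [0,0,0,0,1],
    [0,0,0,0,1],
    [0,0,0,0,1]
  ]
}}

```text
t: 36.3
eef_pos: [0.4573, -0.0202, 0.0322]
tool_rot: [0.001, -0.015, 1.0, 0.0]
contact_force: [-1.1, 0.0, 5.5]
gripper_width: 0.2
grasp_force: 50.8
```

Request:
{"fn": "drive_tool", "kwargs": {
  "series": [
    [-0.6,0,0,0,1],
    [-0.6,0,0,0,1],
    [-0.6,0,0,0,1],
    [-0.6,0,0,0,1],
    [-0.6,0,0,0,1],
    [0,0,0,0,1],
    [0,0,0,0,1]
  ]
}}

```text
t: 37.0
eef_pos: [0.4843, -0.0195, 0.0322]
tool_rot: [-0.001, -0.015, 1.0, 0.0]
contact_force: [-9.5, 2.0, 18.7]
gripper_width: 0.203
grasp_force: 52.8
```

Request:
{"fn": "drive_tool", "kwargs": {
  "series": [
    [-0.5,0,0,0,1],
    [-0.5,0,0,0,1],
    [-0.3,0,0,0,1],
    [0,0,0,0,1],
    [0,0,0,0,1]
  ]
}}

```text
t: 37.5
eef_pos: [0.4966, -0.0191, 0.0322]
tool_rot: [-0.002, -0.015, 1.0, 0.001]
contact_force: [-11.4, 1.3, 20.0]
gripper_width: 0.207
grasp_force: 52.9
```

Request:
{"fn": "drive_tool", "kwargs": {
  "series": [
    [-0.15,0,0,0,1],
    [0,0,0,0,1],
    [0,0.5,0,0,1],
    [0,0.5,0,0,1],
    [0,0.5,0,0,1],
    [0,0.4,0,0,1],
    [0,0,0,0,1],
    [0,0,0,0,1]
  ]
}}

```text
t: 38.3
eef_pos: [0.4974, -0.001, 0.0322]
tool_rot: [-0.002, -0.015, 1.0, 0.0]
contact_force: [-11.9, -2.2, 20.1]
gripper_width: 0.205
grasp_force: 53.0
```

Request:
{"fn": "drive_tool", "kwargs": {
  "series": [
    [0.3,0,0,0,1],
    [0.3,0,0,0,1],
    [0.3,0,0,0,1],
    [0.3,0,0,0,1],
    [0,0,0,0,1],
    [0,0,0,0,1]
  ]
}}

```text
t: 38.9
eef_pos: [0.4883, -0.0013, 0.0323]
tool_rot: [0.001, -0.015, 1.0, -0.0]
contact_force: [-3.0, -2.4, 10.4]
gripper_width: 0.206
grasp_force: 51.4
```

Request:
{"fn": "drive_tool", "kwargs": {
  "series": [
    [0,0,0,0,0.3],
    [0,0,0,0,0],
    [0,0,0,0,-0.2],
    [0,0,-4,0,-0.2],
    [0,0,-4,0,-0.2],
    [0,0,-4,0,-0.2],
    [1,-4.5,0,0,-0.2],
    [1,-4.5,0,0,-0.2]
  ]
}}

```text
t: 39.7
eef_pos: [0.4719, -0.0909, 0.1526]
tool_rot: [0.002, -0.017, 1.0, 0.0]
contact_force: [1.3, -1.2, -1.7]
gripper_width: 0.601
grasp_force: 0.0
```

Request:
{"fn": "drive_tool", "kwargs": {
  "series": [
    [1,-4.5,0,0,-0.2],
    [1,-4.5,0,0,-0.2],
    [1,-4.5,0,0,-0.2],
    [0,0,0,0,-0.2],
    [0,0,0,0,-0.2]
  ]
}}

```text
t: 40.2
eef_pos: [0.4441, -0.2279, 0.151]
tool_rot: [-0.0, -0.013, 1.0, 0.0]
contact_force: [-0.3, 0.8, -0.6]
gripper_width: 0.605
grasp_force: 0.0
```

```bash
cat > red.py <<'E'
from d import *
for n in('top','side'):
    im=imaging.read_camera(n).astype(int); m=(im[...,0]>130)&(im[...,1]<60)&(im[...,2]<60)
    k,l,s,c=cv2.connectedComponentsWithStats(m.astype(np.uint8))
    for i in range(1,k):
        if s[i,4]>4: print(n,s[i,4],np.round(c[i],1),np.round(back(n,c[i],.105)[0],4),np.round(back(n,c[i],.0665)[0],4))
E
python3 red.py
python3 - <<'E'
from d import *
from fit import *
D=dts(['top','side'])
DISC=[]
f=fit([.4315,-.3464,.51],lambda v:TIM,D); print(f.x,f.fun)
a=np.linspace(0,2*np.pi,60); P=np.c_[.036*np.cos(a),.036*np.sin(a),np.full(60,.0665)]
DISC=[(P[i],P[i+1]) for i in range(59)]
g=fit([.4315,-.3464],lambda v:DISC,D) if 0 else None
from scipy.optimize import minimize
def c2(v): return cost([v[0],v[1],0],lambda q:DISC,D)
best=min((minimize(c2,np.array([.4315,-.3464])+np.random.default_rng(i).normal(size=2)*.003,method='Nelder-Mead') for i in range(15)),key=lambda r:r.fun); print('disc',best.x,best.fun)
def c3(v): return cost([best.x[0],best.x[1],v[0]],lambda q:KEY,D)
for w in np.arange(-.6,.7,.1): print(round(w,1),round(c3([w]),2),end='; ')
E
```

```text
top 43 [285.5 216.9] [0.4883 0.     0.105 ] [ 0.4889 -0.0008  0.0665]
side 7 [424.  336.7] [ 0.7745 -0.4424  0.105 ] [ 0.792  -0.4255  0.0665]
[ 0.42917924 -0.34811308  0.51306134] 2.586587905883789
disc [ 0.44190419 -0.32177822] 2.41098690032959
-0.6 4.56; -0.5 4.43; -0.4 4.25; -0.3 4.04; -0.2 3.91; -0.1 3.83; -0.0 3.76; 0.1 3.69; 0.2 3.71; 0.3 3.76; 0.4 3.73; 0.5 3.68; 0.6 3.6;
```

Run:
```python
from fit import *
import fit
from scipy.optimize import minimize
orig=imaging.read_camera
class F: 
    read_camera=staticmethod(lambda n: cv2.imread(f'pics/{n}0.png')[...,::-1].copy())
fit.imaging=F; D=dts(['top','side'])
def ring(r,z):
    a=np.linspace(0,2*np.pi,60); P=np.c_[r*np.cos(a),r*np.sin(a),np.full(60,z)]; return [(P[i],P[i+1]) for i in range(59)]
for nm,mk in dict(disc=ring(.036,.0665)).items():
  for cams in(['top','side'],['top'],['side']):
    d={k:D[k] for k in cams}; c2=lambda v: cost([v[0],v[1],0],lambda q:mk,d)
    b=min((minimize(c2,np.array([.4315,-.3464])+np.random.default_rng(i).normal(size=2)*.003,method='Nelder-Mead') for i in range(15)),key=lambda r:r.fun); print(nm,cams,b.x,round(b.fun,2))
    f=fit.fit([.4315,-.3464,.51],lambda v:TIM,d); print(' timer',f.x,round(f.fun,2))
    k=fit.fit([.4315,-.3464,.05],lambda v:KEY,d,sp=(.003,.003,.1)); print(' key',k.x,round(k.fun,2))
for n in('top','side'):
    im=F.read_camera(n).astype(int); m=(im[...,0]>130)&(im[...,1]<80)&(im[...,2]<80); ys,xs=np.where(m)
    s=(np.hypot(*(np.c_[xs,ys]-proj(n,[.431,-.347,.067])[0]).T)<25); w=back(n,np.c_[xs,ys][s],.067).mean(0); print(n,s.sum(),w)
    g=(im[...,1]>im[...,0]+40)&(im[...,1]>im[...,2]+40); ys,xs=np.where(g); s=(np.hypot(*(np.c_[xs,ys]-proj(n,[.431,-.347,.06])[0]).T)<28); w=back(n,np.c_[xs,ys][s],.059).mean(0); print(n,'green',s.sum(),w)
```

```text
disc ['top', 'side'] [ 0.43179348 -0.34485494] 1.03
 timer [ 0.43144023 -0.34645974  0.50906232] 1.02
 key [ 0.430506   -0.3461738   0.00083679] 0.48
disc ['top'] [ 0.43195942 -0.34407812] 0.17
 timer [ 0.43291663 -0.34544901  0.50572128] 0.39
 key [ 0.43159098 -0.34574031 -0.01548375] 0.13
disc ['side'] [ 0.43056034 -0.34992921] 0.46
 timer [ 0.42914382 -0.34811158  0.51370883] 0.37
 key [ 0.42944207 -0.34715289  0.01889673] 0.18
top 13 [ 0.39830108 -0.3463419   0.067     ]
top green 35 [ 0.40844632 -0.38729449  0.059     ]
side 9 [ 0.40810444 -0.34628178  0.067     ]
side green 35 [ 0.40812996 -0.38547408  0.059     ]
```

```bash
python3 d.py .4312 -.346 .125 0
```

```text
t 40.4 th 1.9 turn 1.9 shift cm [  1.39 -12.06   6.54] q7 2.09
```

Request:
{"fn": "drive_tool", "kwargs": {
  "series": [
    [0,0,0,1.8,-0.2],
    [0.45,-4,0,0,-0.2],
    [0.45,-4,0,0,-0.2],
    [0.45,-4,0,0,-0.2],
    [0,0,3,0,-0.2],
    [0,0,3.5,0,-0.2],
    [0,0,0,0,-0.2],
    [0,0,0,0,-0.2]
  ]
}}

```text
t: 41.2
eef_pos: [0.431, -0.3463, 0.0862]
tool_rot: [-0.001, 0.001, 1.0, 0.0]
contact_force: [1.0, -0.9, 1.2]
gripper_width: 0.6
grasp_force: 0.0
```

```bash
python3 d.py .4312 -.346 .076 0
```

```text
t 41.2 th -0.1 turn -0.1 shift cm [-0.02  0.03  4.97] q7 2.38
```

Request:
{"fn": "drive_tool", "kwargs": {
  "series": [
    [0,0,2.5,0,-0.2],
    [0,0,2.4,0,-0.2],
    [0,0,0,0,-0.2],
    [0,0,0,0,1],
    [0,0,0,0,1],
    [0,0,0,0,1],
    [0,0,0,0,1],
    [0,0,0,0,1]
  ],
  "squeeze": 50
}}

```text
t: 42.0
eef_pos: [0.4321, -0.3472, 0.0389]
tool_rot: [0.001, 0.001, 1.0, -0.0]
contact_force: [-1.4, 1.8, 7.5]
gripper_width: 0.103
grasp_force: 49.6
```

```bash
python3 d.py .4312 -.346 .076 0; python3 -c "
from h import *
o,r=tool();print(o['eef_pos'],o['torque'])"
```

```text
t 42.0 th -0.1 turn -0.1 shift cm [0.09 0.12 0.24] q7 2.42
[ 0.43205959 -0.34719564  0.03885614] [0.46172815 0.22738615 0.06857625]
```

Request:
{"fn": "drive_tool", "kwargs": {
  "series": [
    [0,0,0,8,1],
    [0,0,0,8,1],
    [0,0,0,8,1],
    [0,0,0,8,1],
    [0,0,0,8,1],
    [0,0,0,8,1],
    [0,0,0,8,1],
    [0,0,0,8,1]
  ]
}}

```text
t: 42.8
eef_pos: [0.4317, -0.3477, 0.0389]
tool_rot: [0.001, 0.533, 0.846, 0.0]
contact_force: [-2.5, 0.8, 6.9]
gripper_width: 0.11
grasp_force: 49.7
```

```bash
python3 d.py .4312 -.346 .076 0; python3 -c "
from h import *
o,r=tool();print(o['eef_pos'],o['torque'])"
```

```text
t 42.8 th -64.4 turn -64.4 shift cm [0.05 0.17 0.24] q7 1.53
[ 0.4317286  -0.34766051  0.03886823] [0.08855304 0.59873369 0.14862981]
```

Request:
{"fn": "drive_tool", "kwargs": {
  "series": [
    [0,0,0,8,1],
    [0,0,0,8,1],
    [0,0,0,8,1],
    [0,0,0,8,1],
    [0,0,0,8,1],
    [0,0,0,8,1],
    [0,0,0,8,1],
    [0,0,0,8,1]
  ]
}}

```text
t: 43.6
eef_pos: [0.4311, -0.3476, 0.0389]
tool_rot: [0.0, 0.9, 0.435, 0.001]
contact_force: [-2.4, 1.1, 8.8]
gripper_width: 0.107
grasp_force: 50.0
```

Request:
{"fn": "drive_tool", "kwargs": {
  "series": [
    [0,0,0,8,1],
    [0,0,0,8,1],
    [0,0,0,8,1],
    [0,0,0,8,1],
    [0,0,0,0,1],
    [0,0,0,0,1]
  ]
}}

```text
t: 44.2
eef_pos: [0.4308, -0.3473, 0.0388]
tool_rot: [-0.0, 0.985, 0.173, 0.0]
contact_force: [-3.2, 2.5, 12.9]
gripper_width: 0.105
grasp_force: 50.6
```

```bash
python3 d.py .4312 -.346 .076 0; python3 -c "
from h import *
o,r=tool();print(o['eef_pos'],o['torque'],o['q'])"
```

```text
t 44.2 th -160.1 turn -160.1 shift cm [-0.04  0.13  0.23] q7 0.2
[ 0.43084629 -0.34733486  0.03883994] [ 0.63114878  1.00830231 -0.03432618] [-0.20408721  0.81214228  1.12204379  2.02091534 -0.93637096  0.94866608
  0.20127507]
```

Request:
{"fn": "drive_tool", "kwargs": {
  "series": [
    [0,0,0,0,0.3],
    [0,0,0,0,-0.1],
    [0,0,0,0,-0.1],
    [0,0,-3,0,-0.1],
    [0,0,-3,0,-0.1],
    [0,0,0,0,-0.1],
    [0,0,0,-8.2,-0.1],
    [0,0,0,-8.2,-0.1]
  ]
}}

```text
t: 45.0
eef_pos: [0.431, -0.3465, 0.0966]
tool_rot: [-0.0, 0.949, 0.314, -0.0]
contact_force: [-0.5, -0.5, 0.1]
gripper_width: 0.551
grasp_force: 0.0
```

Request:
{"fn": "drive_tool", "kwargs": {
  "series": [
    [0,0,0,-8.2,-0.1],
    [0,0,0,-8.2,-0.1],
    [0,0,0,-8.2,-0.1],
    [0,0,0,-8.2,-0.1],
    [0,0,0,-8.2,-0.1],
    [0,0,0,-8.2,-0.1],
    [0,0,0,-8.2,-0.1],
    [0,0,0,-8.2,-0.1]
  ]
}}

```text
t: 45.8
eef_pos: [0.4309, -0.3465, 0.0966]
tool_rot: [-0.0, 0.628, 0.779, 0.0]
contact_force: [0.3, -0.8, 0.5]
gripper_width: 0.55
grasp_force: 0.0
```

Request:
{"fn": "drive_tool", "kwargs": {
  "series": [
    [0,0,0,-8.2,-0.1],
    [0,0,0,-8.2,-0.1],
    [0,0,0,-8.2,-0.1],
    [0,0,0,-8.2,-0.1],
    [0,0,0,-8.2,-0.1],
    [0,0,0,-8.2,-0.1],
    [0,0,0,-8.2,-0.1],
    [0,0,0,-8.2,-0.1]
  ]
}}

```text
t: 46.6
eef_pos: [0.4308, -0.3465, 0.0966]
tool_rot: [-0.0, 0.106, 0.994, 0.0]
contact_force: [-0.4, -0.6, -0.2]
gripper_width: 0.545
grasp_force: 0.0
```

```bash
python3 d.py .4313 -.3474 .078 20; python3 -c "
from h import *
o,r=tool();print(o['q'])"
```

```text
t 46.6 th -12.2 turn -32.2 shift cm [-0.01 -0.1   5.81] q7 2.22
[ 0.12481357  0.43936402  0.56427934  1.96731751 -0.31630639  0.8222297
  2.22297083]
```

Request:
{"fn": "drive_tool", "kwargs": {
  "series": [
    [0,0,0,-8.1,-0.1],
    [0,0,0,-8.1,-0.1],
    [0,0,0,-8.1,-0.1],
    [0,0,0,-7.9,-0.1],
    [0,0,0,0,-0.1],
    [0,0,0,0,-0.1]
  ]
}}

```text
t: 47.2
eef_pos: [0.4307, -0.3467, 0.0968]
tool_rot: [-0.0, -0.169, 0.986, 0.0]
contact_force: [-0.6, 0.2, -0.5]
gripper_width: 0.55
grasp_force: 0.0
```

```bash
python3 d.py .4313 -.3474 .078 20
```

```text
t 47.2 th 19.5 turn -0.5 shift cm [-0.03 -0.08  5.83] q7 2.69
```

Request:
{"fn": "drive_tool", "kwargs": {
  "series": [
    [0,-0.07,3,0,-0.1],
    [0,0,2.8,0,-0.1],
    [0,0,0,0,-0.1],
    [0,0,0,0,1],
    [0,0,0,0,1],
    [0,0,0,0,1],
    [0,0,0,0,1]
  ]
}}

```text
t: 47.9
eef_pos: [0.4316, -0.3471, 0.0406]
tool_rot: [0.001, -0.171, 0.985, 0.0]
contact_force: [-1.5, 2.2, 5.4]
gripper_width: 0.107
grasp_force: 49.2
```

Request:
{"fn": "drive_tool", "kwargs": {
  "series": [
    [0,0,0,8,1],
    [0,0,0,8,1],
    [0,0,0,8,1],
    [0,0,0,8,1],
    [0,0,0,8,1],
    [0,0,0,8,1],
    [0,0,0,8,1],
    [0,0,0,8,1]
  ]
}}

```text
t: 48.7
eef_pos: [0.4316, -0.3473, 0.0406]
tool_rot: [0.0, 0.38, 0.925, 0.001]
contact_force: [-3.1, 2.9, 4.2]
gripper_width: 0.106
grasp_force: 49.4
```

Request:
{"fn": "drive_tool", "kwargs": {
  "series": [
    [0,0,0,8,1],
    [0,0,0,8,1],
    [0,0,0,8,1],
    [0,0,0,8,1],
    [0,0,0,8,1],
    [0,0,0,8,1],
    [0,0,0,8,1],
    [0,0,0,0,1]
  ]
}}

```text
t: 49.5
eef_pos: [0.4314, -0.3473, 0.0406]
tool_rot: [-0.0, 0.769, 0.639, 0.001]
contact_force: [-4.5, 3.6, 10.4]
gripper_width: 0.108
grasp_force: 50.1
```

```bash
python3 d.py .4313 -.3474 .078 20; python3 -c "
from h import *
o,r=tool();print(o['eef_pos'],o['torque'],o['q'],o['gripper_width'])"
```

```text
t 49.5 th -100.5 turn -120.5 shift cm [ 0.01 -0.    0.21] q7 1.08
[ 0.43137243 -0.34733443  0.04055583] [0.62568677 0.74892708 0.01112176] [-0.10887701  0.68102967  0.93407439  2.0140746  -0.75349685  0.83535423
  1.0792114 ] 0.10808671323585795
```

Request:
{"fn": "drive_tool", "kwargs": {
  "series": [
    [0,0,0,7,1],
    [0,0,0,7,1],
    [0,0,0,7,1],
    [0,0,0,0,1],
    [0,0,0,0,1]
  ]
}}

```text
t: 50.0
eef_pos: [0.4313, -0.3473, 0.0405]
tool_rot: [-0.0, 0.872, 0.49, 0.001]
contact_force: [-3.5, 3.0, 8.6]
gripper_width: 0.106
grasp_force: 50.3
```

```bash
python3 d.py .4313 -.3474 .078 20; python3 -c "
from h import *
o,r=tool();print(o['eef_pos'],o['torque'],o['gripper_width'])"
```

```text
t 50.0 th -121.3 turn -141.3 shift cm [ 0.01 -0.01  0.2 ] q7 0.79
[ 0.43131993 -0.34727757  0.0405404 ] [ 0.59297382  0.83562897 -0.03363554] 0.10590002704175804
```

Request:
{"fn": "drive_tool", "kwargs": {
  "series": [
    [0,0,0,0,0.3],
    [0,0,0,0,-0.1],
    [0,0,0,0,-0.1],
    [0,0,-3,0,-0.1],
    [0,0,-4,0,-0.1],
    [0,0,-5,0,-0.1],
    [0,0,-5,0,-0.1],
    [0,0,0,0,-0.1]
  ]
}}

```text
t: 50.8
eef_pos: [0.4334, -0.351, 0.2152]
tool_rot: [0.004, 0.872, 0.49, 0.002]
contact_force: [0.6, -0.5, 0.0]
gripper_width: 0.551
grasp_force: 0.0
```

```bash
python3 d.py .35 .33 .25 -121
```

```text
t 50.8 th -121.3 turn -0.3 shift cm [ 54.08 -42.22   0.47] q7 0.61
```

Request:
{"fn": "drive_tool", "kwargs": {
  "series": [
    [4.5,-2.05,0,0,-0.1],
    [4.5,-2.05,0,0,-0.1],
    [4.5,-2.05,0,0,-0.1],
    [4.5,-2.05,0,0,-0.1],
    [4.5,-2.05,0,0,-0.1],
    [4.5,-2.05,0,0,-0.1],
    [4.5,-2.05,0,0,-0.1],
    [4.5,-2.05,0,0,-0.1]
  ]
}}

```text
t: 51.6
eef_pos: [0.4779, 0.0477, 0.2093]
tool_rot: [-0.001, 0.872, 0.49, 0.001]
contact_force: [1.5, 0.3, 0.4]
gripper_width: 0.549
grasp_force: 0.0
```

Request:
{"fn": "drive_tool", "kwargs": {
  "series": [
    [4.5,-2.05,0,0,-0.1],
    [4.5,-2.05,0,0,-0.1],
    [4.5,-2.05,0,0,-0.1],
    [4.5,-2.05,0,0,-0.1],
    [0,0,0,0,-0.1],
    [0,0,0,0,-0.1]
  ]
}}

```text
t: 52.2
eef_pos: [0.5013, 0.2426, 0.2086]
tool_rot: [0.001, 0.871, 0.491, -0.0]
contact_force: [-0.1, -1.2, 0.4]
gripper_width: 0.548
grasp_force: 0.0
```

```bash
python3 red.py
python3 - <<'E'
from seat import *
for n in('top','side'):
    im=imaging.read_camera(n).astype(int); m=(im[...,0]>110)&(im[...,1]<80)&(im[...,2]<80); ys,xs=np.where(m)
    s=(np.hypot(*(np.c_[xs,ys]-proj(n,[.431,-.347,.067])[0]).T)<25); w=back(n,np.c_[xs,ys][s],.067).mean(0); d=w-[.4315,-.3465,.067]
    ang=np.arctan2(d[1],d[0]); print(n,s.sum(),w,'joint',(.51+np.pi-ang)%(2*np.pi))
D=dts(['top','side']); f=fit([.4313,-.3466,np.radians(-121.3)],lambda v:KEY,D,sp=(.002,.002,.1)); print('key',f.x,f.fun,'joint',(.51-f.x[2])+np.pi)
for y in(-.027,.027,.081): seat(y,(.012,.017))
for t in('tin','screwdriver'): print(t,[ (round(q['conf'],2),np.round(q['centre'],1)) for q in imaging.cut_out(t,'top')])
E
```

```text
top 43 [285.5 216.9] [0.4883 0.     0.105 ] [ 0.4889 -0.0008  0.0665]
side 28 [272.1 211. ] [ 0.4868 -0.0022  0.105 ] [0.4911 0.0349 0.0665]
side 6 [424.  336.5] [ 0.7747 -0.4419  0.105 ] [ 0.7922 -0.425   0.0665]
top 8 [ 0.41611579 -0.37161874  0.067     ] joint 5.771919586550583
side 9 [ 0.41751555 -0.36915042  0.067     ] joint 5.775507121274238
key [ 0.43119352 -0.3469363  -2.11918378] 0.3238282799720764 joint 5.77077643422107
0.012 [ 0.5952 -0.0383  0.0458] 0.783 dx,dy mm [7.1 3.9]
0.017 [ 0.5944 -0.0271  0.0279] 0.822 dx,dy mm [ 6.3 15. ]
0.012 [0.5935 0.015  0.0453] 0.785 dx,dy mm [7.  3.1]
0.017 [0.593  0.0151 0.0356] 0.796 dx,dy mm [6.6 3.3]
0.012 [0.586  0.0678 0.0218] 0.89 dx,dy mm [1.1 1.9]
0.017 [0.5855 0.0678 0.0249] 0.965 dx,dy mm [0.7 2. ]
tin [(0.78, array([381.4, 148.6])), (0.3, array([295. , 206.3]))]
screwdriver [(0.76, array([447.8, 145.7]))]
```

Run:
```python
from fit import *
from d import jig
D=dts(['top','side']); F=[(np.array(a)+[0,0,.012],np.array(b)+[0,0,.012]) for a,b in rectl(0,0,.036,.012,.054)+rectl(0,0,.08,.042,.018)[1:2]]
for y in(-.027,.027,.081):
    f=fit([*jig(.046,y),.03],lambda v:F,D,sp=(.002,.002,.02)); print(np.round(f.x,4),round(f.fun,2),np.round((f.x[:2]-jig(.046,y))*1000,1))
a=cv2.resize(imaging.read_camera('top')[150:250,240:345],None,fx=3.8,fy=3.8,interpolation=cv2.INTER_CUBIC); p=cv2.imread('pics/p2.png')[:,:a.shape[1],::-1]
d=np.abs(a.astype(int)-p).max(2); print('bay area change (rows 45-145)',(d[45:145,30:350]>40).sum(), 'row160-190',(d[155:180,30:350]>40).sum())
```

```text
[ 0.5884 -0.0406  0.0301] 0.26 [0.3 1.5]
[0.5871 0.0131 0.0234] 0.43 [0.7 1.3]
[0.5861 0.0666 0.0226] 0.47 [1.2 0.8]
bay area change (rows 45-145) 0 row160-190 4913
```

Modules have not moved since seating, the bar is latched over them, the key reads about 5.77 rad and the bystanders have not moved. Handing in.

```bash
python3 -c "
from station import hand_in
print(hand_in())"
```

```text
the job is handed in; nothing more can be done
None
```

The job is handed in: all three modules on the table (2, 3 and 4; module 1 was absent) are seated in bays with gold ends to the bar, the bar is latched in its notch over them, and after that the key was wound to about 5.77 rad, inside the green marks, with the tin and screwdriver not moved.

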